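# Set a jar conveyor's guide rail with a feeler blade

## Task

The front guide rail of the bench conveyor has to be set for these jars. Take the feeler blade from its block and stand it on the belt between the front rail and the middle of the yellow-lidded jar, let go, and slide the rail in until rail, blade and jar are lightly nipped against the back rail; then draw the blade out upwards, feeling it drag, and put it back fully home in its block with the rail left as set. Be gentle with the glass, keep the jars upright and leave the other things alone.

Things in the scene. Friction and masses are not known exactly. Their poses are not given: they have to be found in the camera images.
- conveyor: Bench-top jar conveyor, fixed, not running; grey belt 144 x 560 mm. Origin on the bench under the belt's middle; x across the belt from the front (robot) side to the back, y along it, z up. Belt top at z = 70 mm. Four posts with black knobs, 30 mm square, up to z = 166 mm, stand at x = +-110, y = +-130 mm; between the two front posts the space behind the front rail is free above z = 75 mm.
- rail: Front guide rail, 500 mm long (y), z = 112 to 154 mm above the bench. Origin in the middle of its flat green face, which looks to the jars (conveyor +x); axes as the conveyor's. Its clamps are slack: it slides along x, up to 24 mm from fully out, against about 6 N of friction plus 30 N per m/s, and stays where left. Push it from behind with shut fingers, between the front posts.
- rail_back (a point): Middle of the front rail's back (a flat aluminium face 30 mm high, looking to the robot), 16 mm behind its green face: push here towards +x. Two rods run backwards from it at y = +-130 mm through the posts.
- back_rail: The like rail on the far side of the belt, fixed. Origin at bench height on its green face, which looks to the jars (-x); axes as the conveyor's. How far it stands from the front rail differs from start to start.
- jar: The middle jar, full, amber glass, YELLOW lid, 95 mm high, 0.6 to 0.9 kg, about 86 mm in diameter; glass varies, up to 2 mm more or less, so the lane has to be set by feel. Loose, standing on the belt up to 3 mm short of the back rail; sliding it takes up to 7 N. Must not be squeezed with over 25 N. Origin at the centre of its underside, z up.
- jar_left: A like jar with a white lid, standing next to it on the +y side; bystander.
- jar_right: A like jar with a white lid, next to it on the -y side; bystander.
- blade: Feeler blade standing upright: a steel blade 4 mm thick (its x), 28 mm wide (its y) and 108 mm long with an orange handle on top, 14 mm thick (x), 28 mm wide (y) and 38 mm high (z = 104 to 142 mm). 0.11 kg. Origin at the middle of the blade's lower edge, z up. Can be gripped, firmly, across the 28 mm; nipped, it drags with some 2 to 9 N when drawn.
- blade_tip (a point): Middle of the blade's lower edge (the blade's origin).
- blade_grip (a point): Middle of the orange handle, 123 mm above the blade's lower edge.
- block: Wooden block 70 x 80 x 60 mm, fixed to the bench, with one slot in its top 9 mm wide (x) by 35 mm (y), chamfered, 50 mm deep, in the middle; the blade stands in it, its lower edge 10 mm above the bench. Origin at the centre of its underside.
- tub: White open tub of spare lids, 130 x 130 x 50 mm; bystander.
- driver: Screwdriver lying on the bench; bystander.
There are look-alikes about, which are no part of the job. What is shaped like the block but black or blue is not meant. Of the things like the blade, leave any that is blue; of the rest the smaller one is meant.

How it is judged:
On the way, in this order (a step that is already met when the one before it is completed fails the run):
1. the blade stands on the belt between the front rail and the middle of the yellow-lidded jar (z of blade_tip in the frame of conveyor below 0.076 m and x of blade_tip in the frame of rail above 0 m and horizontal distance between blade_tip and jar below 0.063 m and angle between blade's own z axis and vertical below 0.3 rad and contact force between the fingers and blade below 0.1 N), for 0.2 s.
2. the rail is closed on the blade: rail, blade, jar and back rail bear on one another (z of blade_tip in the frame of conveyor below 0.08 m and contact force between blade and rail above 1 N and contact force between blade and jar above 1 N and contact force between jar and back_rail above 1 N), for 0.2 s.
3. the blade is drawn upwards by the hand while rail and jar still drag on it (z of blade_tip in the frame of conveyor above 0.08 m and contact force between the fingers and blade above 1 N and contact force between blade and rail above 0.5 N and contact force between blade and jar above 0.5 N), for 0.1 s.
At the end, for the whole second after the job is handed in: Blade back in its block, lower edge within 4 mm of the slot's floor, upright and still; clear width between front and back rail is the jar's true diameter plus the 4 mm blade, at most 0.9 mm less or 2 mm more; the yellow-lidded jar upright (x of rail in the frame of back_rail between -0.0935 and -0.0905 m and horizontal distance between blade_tip and block below 0.006 m and z of blade_tip in the frame of block below 0.014 m and angle between blade's own z axis and vertical below 0.12 rad and linear speed of blade below 0.02 m/s and angle between jar's own z axis and vertical below 0.05 rad); the robot touches nothing.
It fails at once if the glass is squeezed with more than 25 N (contact force between jar and back_rail above 25 N or contact force between jar and blade above 25 N or contact force between jar and the arm above 25 N).
It fails at once if a jar is tipped by more than about 8 degrees (angle between any of jar, jar_left, jar_right's own z axis and vertical above 0.15 rad).
It fails at once if the yellow-lidded jar is shifted more than 20 mm, a white-lidded jar more than 20 mm, or tub or screwdriver more than 30 mm (distance of any of jar, jar_left, jar_right from where it was at the start of the episode above 0.02 m or distance of any of tub, driver from where it was at the start of the episode above 0.03 m).
It also fails if it takes over 72 s, if anything falls off the work surface, if the arm or the gripper's body presses on something with over 40 N, if the wrist force passes 120 N, or if a joint passes its speed limit or range.

## Robot

A 6-joint arm with a two-finger parallel gripper is mounted at the origin on the work surface. World frame = base frame: x ahead of the robot, y to its left, z up, the work surface at z = 0. Lengths are in m, angles in rad, forces in N, time in s.
With the tool pointing down it reaches from about 0.2 to 0.875 m from the base axis. Payload 3.4 kg.
Tool frame: the origin (TCP) lies at the very end of the fingers, on their centre line; the grasp point (between the pads) lies hold_point_z behind it (hold_point_z is the distance from the TCP to the grasp point, in m); x points along the fingers, z is the direction in which the jaws open and shut, and the axes are right-handed (so a half turn about x gives the same grasp; the last joint's range is limited). The gripper opens to 94 mm and grips with 3 to 60 N. Pads are 16 mm wide; open, the fingers measure 119 mm over their backs; the gripper's body (75 mm by 177 mm) begins 78 mm behind the grasp point.
Start: joints at [1.14, 0.276, 1.505, -0, 1.361, -0.121], TCP at [0.175, 0.548, 0.205] pointing down, gripper open.
Joint ranges: [-2.89, 2.89], [-0.75, 2.08], [0.22, 2.7], [-1.18, 4.32], [0.11, 2.71], [-2.7, 2.7]. Speed limits (rad/s): [2.57, 2.57, 3.14, 3.14, 3.14, 3.14].

## Interface

Orientations are given as a unit quaternion [w, x, y, z].
In Python, from cell import sense, get_image, get_calibration, close_job, hold_point_z gives the robot as it stands.
- The arm moves only by the tool move_arm, never from a script. Its argument "plan" is one flat list of numbers, 5 for each row, row after row: the shift along the tool's x, y, z in cm, then the turn about the tool's x in degrees, then the opening, from -1 (shut) to 1 (fully open). In form: [dx, dy, dz, turn, grip, dx, dy, dz, turn, grip, ...]. A call has 1 to 5 rows; each row is the pose to reach, as a shift and turn from the pose commanded when the call began, along the tool's axes at that moment; what a row does not reach only later rows make up. A row lasts 1/12 s, in which the tool goes at most 41.7 mm and 7.16 degrees, less where a joint would pass 70% of its speed; a pose out of reach is approached as far as the arm can. A call with a gripper value outside its range is refused whole. The fingers move at their own pace and stop on an object; "squeeze" is the grip in N (left out, the last holds). Time passes only in rows, so rows that repeat a pose let the fingers close. It gives the time, the measured TCP pose, the force and the opening at its end, in the units of the state.
- sense(): the state, without advancing time (a new reading comes with each control period).
- get_image(name): name is "scene" or "top"; returns the picture (400x640x3 uint8, blue, green, red); there is no depth.
- get_calibration(name): a dict with "K" (3x3 intrinsics, pixels), "rvec" (rotation vector, rad) and "tvec" (3), from world to camera coordinates, as OpenCV has them. Camera axes: x right, y down, z forward; pixel columns grow to the right and rows downward; lengths in m; the calibration is good to about 2 mm. A picture is of the moment at which its call begins. get_calibration takes no time and is no camera call.
- close_job(): hands the job in, once; it reports no verdict.
The state is a dict: "time_s": time; "qpos": joint angles; "qvel": joint speeds; "joint_torque": joint torques, N m; "ee_pos": TCP position; "eef_rot": TCP orientation; "wrist_force": force on the tool from outside, world axes, zero at the start; "ft_torque": the same for the moment, N m; "grip_width": finger opening in m.
Only numpy, scipy, OpenCV 4.12 (cv2) and the standard library are available. Lean on these libraries where they do the work, as an engineer would, in place of code of your own. Each camera call takes 0.05 s, during which the arm holds its last target.

## Working session

There is one attempt and no reset: what is moved stays moved. The work goes in short steps, Python scripts to look and compute and a tool call to move; the robot and the scene stay as the last step left them, time stands still between calls to the robot, and variables do not carry over. Pictures are saved under pics/ and viewed, and the job is handed in when it is done.

Besides the shell and the picture viewer there is one more tool, called after ">>>" as name(argument=value, ...) on one line, values as JSON. move_arm: Moves the arm, as the interface text tells. Its arguments: {"type":"object","properties":{"plan":{"type":"array"},"squeeze":{"type":"number"}},"required":["plan"]}

```bash
ls; mkdir -p pics; python3 - <<'E'
from cell import *
import cv2
print(sense(), hold_point_z)
for n in("scene","top"):
    cv2.imwrite(f"pics/{n}0.png",get_image(n)); print(n,get_calibration(n))
E
```

```text
pics
{'time_s': 0.0, 'qpos': array([ 1.13999003e+00,  2.76599542e-01,  1.50611358e+00, -2.12288620e-05,
        1.36067815e+00, -1.20999528e-01]), 'qvel': array([-0.00047831, -0.00258062,  0.00185728,  0.0013836 , -0.00031305,
        0.00079915]), 'joint_torque': array([-1.45290174e-03, -4.04573929e+01, -2.37223059e+01,  6.98481663e-02,
        3.47532879e-02, -1.41066421e-04]), 'ee_pos': array([0.175081  , 0.5471113 , 0.20460994]), 'eef_rot': array([ 0.57060282, -0.41718856,  0.57170594,  0.41655544]), 'wrist_force': array([-0.50968066,  0.46874003,  0.0926449 ]), 'ft_torque': array([ 0.00471347, -0.00041109, -0.01037554]), 'grip_width': 0.09386679175077271} 0.0188
scene {'K': array([[478.66499974,   0.        , 320.67975124],
       [  0.        , 478.66499974, 197.36172336],
       [  0.        ,   0.        ,   1.        ]]), 'rvec': array([ 2.36399759,  0.69736851, -0.26668579]), 'tvec': array([-0.34953117, -0.15755457,  1.28461466])}
top {'K': array([[468.85768809,   0.        , 317.37294695],
       [  0.        , 468.85768809, 205.5526988 ],
       [  0.        ,   0.        ,   1.        ]]), 'rvec': array([ 2.11870776, -2.16486908,  0.16789678]), 'tvec': array([-0.04478282,  0.45677224,  1.36790179])}
```

View pics/scene0.png

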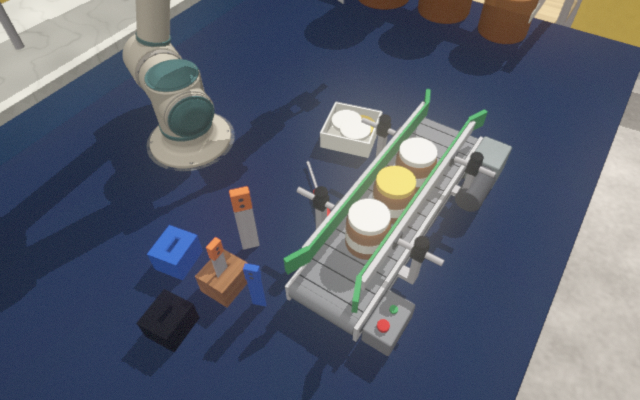

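View pics/top0.png

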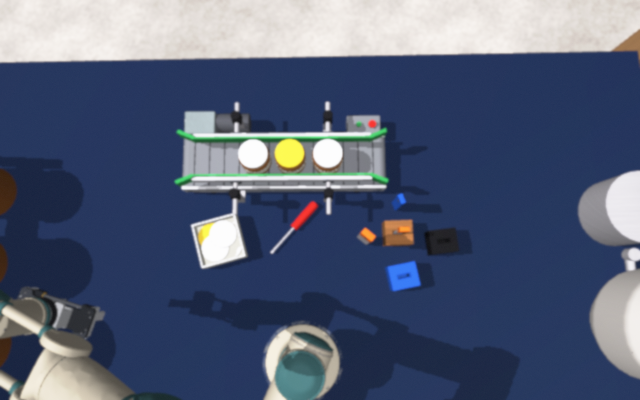

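```bash
cat > h.py <<'E'
import numpy as np, cv2
from cell import *
def cam(n):
    c=get_calibration(n); R=cv2.Rodrigues(np.array(c["rvec"]))[0]; return c["K"],R,np.array(c["tvec"]).ravel()
def ray(n,p,z):
    K,R,t=cam(n); C=-R.T@t; d=R.T@np.linalg.inv(K)@np.array([p[0],p[1],1.]); return C+d*(z-C[2])/d[2]
def proj(n,P):
    c=get_calibration(n); return cv2.projectPoints(np.array(P,float).reshape(-1,1,3),np.array(c["rvec"]),np.array(c["tvec"]),c["K"],None)[0].reshape(-1,2)
def tri(ps,pt):
    Ks,Rs,ts=cam("scene");Kt,Rt,tt=cam("top")
    X=cv2.triangulatePoints(Ks@np.c_[Rs,ts],Kt@np.c_[Rt,tt],np.array(ps,float).reshape(2,1),np.array(pt,float).reshape(2,1)); return (X[:3]/X[3]).ravel()
def crop(src,dst,x0,y0,x1,y1,s):
    im=cv2.imread(src) if isinstance(src,str) else src
    cv2.imwrite(dst,cv2.resize(im[y0:y1,x0:x1],None,fx=s,fy=s,interpolation=cv2.INTER_CUBIC))
E
python3 - <<'E'
from h import *
crop("pics/scene0.png","pics/s_block.png",130,170,290,350,3.3*1)
crop("pics/top0.png","pics/t_block.png",340,180,470,300,5)
crop("pics/top0.png","pics/t_conv.png",170,90,400,220,3.4)
crop("pics/scene0.png","pics/s_conv.png",280,80,520,360,2.1)
E
```

```text
(no output)
```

View pics/s_block.png

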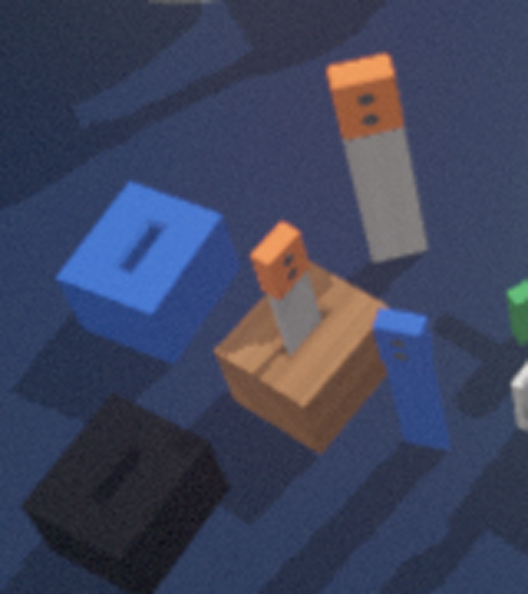

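View pics/t_block.png

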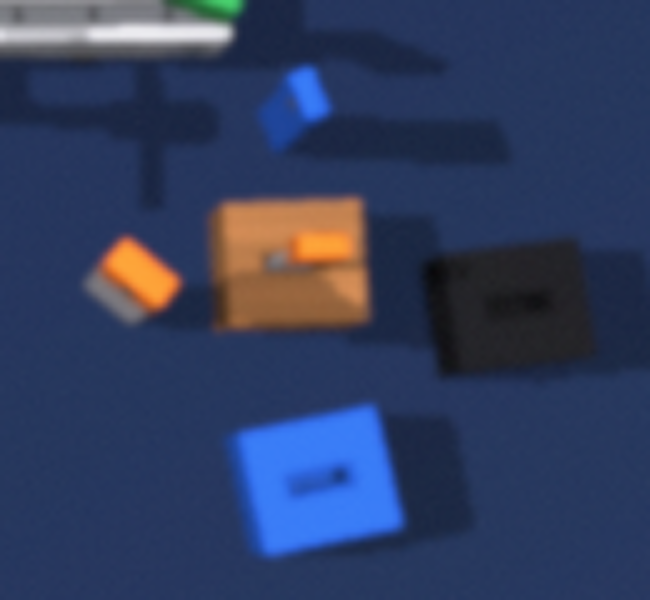

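View pics/t_conv.png

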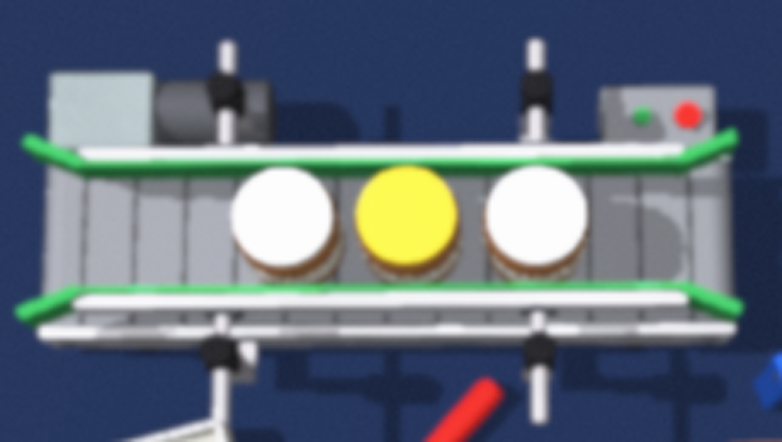

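View pics/s_conv.png

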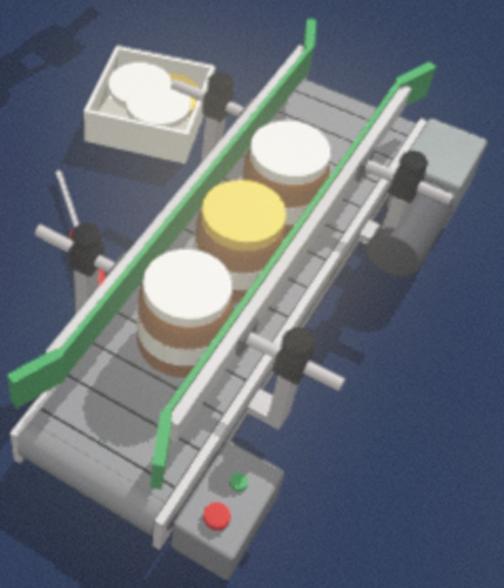

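```bash
python3 - <<'E'
from h import *
T=cv2.imread("pics/top0.png");S=cv2.imread("pics/scene0.png")
def blobs(im,lo,hi,roi,mn=15):
    h=cv2.cvtColor(im,cv2.COLOR_BGR2HSV);m=cv2.inRange(h,np.array(lo),np.array(hi))
    z=np.zeros_like(m);x0,y0,x1,y1=roi;z[y0:y1,x0:x1]=m[y0:y1,x0:x1]
    cs=cv2.findContours(z,cv2.RETR_EXTERNAL,cv2.CHAIN_APPROX_NONE)[0]
    return [c for c in cs if cv2.contourArea(c)>mn]
def show(n,im,lo,hi,roi,z):
    for c in blobs(im,lo,hi,roi):
        r=cv2.minAreaRect(c);b=cv2.boxPoints(r)
        print(n,"ctr px",np.round(r[0],1),"area",cv2.contourArea(c),"world",np.round(ray(n,r[0],z),4))
        print("   corners",[tuple(np.round(ray(n,p,z)[:2],4)) for p in b])
print("yellow");show("top",T,(22,120,150),(35,255,255),(260,120,320,190),.165)
show("scene",S,(22,90,120),(35,255,255),(360,150,430,230),.165)
print("orange");show("top",T,(5,190,200),(16,255,255),(340,180,470,300),.152)
show("scene",S,(3,150,150),(14,255,255),(180,170,290,300),.133)
print("block");show("top",T,(5,60,60),(18,255,255),(378,210,420,255),.06)
print("green");show("top",T,(45,120,60),(75,255,255),(200,120,365,200),.154)
print("blackposts");show("top",T,(0,0,0),(180,255,45),(220,90,345,215),.166)
print("whitelid")
show("top",T,(0,0,230),(180,30,255),(235,140,272,175),.165);show("top",T,(0,0,230),(180,30,255),(310,137,345,175),.165)
E
```

```text
yellow
top ctr px [289.5 153. ] area 654.0 world [0.584  0.0196 0.165 ]
   corners [(np.float64(0.6249), np.float64(0.0594)), (np.float64(0.6231), np.float64(-0.0211)), (np.float64(0.5435), np.float64(-0.0197)), (np.float64(0.5452), np.float64(0.06))]
scene ctr px [395.5 181.5] area 994.5 world [0.5868 0.0172 0.165 ]
   corners [(np.float64(0.5747), np.float64(-0.0415)), (np.float64(0.5319), np.float64(0.0363)), (np.float64(0.5995), np.float64(0.0794)), (np.float64(0.6385), np.float64(-0.0007))]
orange
top ctr px [367.8 234.7] area 69.5 world [ 0.3544 -0.1893  0.152 ]
   corners [(np.float64(0.3588), np.float64(-0.1708)), (np.float64(0.3722), np.float64(-0.1827)), (np.float64(0.35), np.float64(-0.2078)), (np.float64(0.3366), np.float64(-0.1959))]
top ctr px [403. 229.] area 36.0 world [ 0.368  -0.2857  0.152 ]
   corners [(np.float64(0.3737), np.float64(-0.2723)), (np.float64(0.3732), np.float64(-0.2995)), (np.float64(0.3622), np.float64(-0.299)), (np.float64(0.3628), np.float64(-0.2718))]
scene ctr px [212.  246.9] area 90.0 world [ 0.3622 -0.2876  0.133 ]
   corners [(np.float64(0.
[... 1956 characters left out ...]
89  0.1663 0.166 ]
   corners [(np.float64(0.7024), np.float64(0.1761)), (np.float64(0.7019), np.float64(0.1566)), (np.float64(0.6757), np.float64(0.1565)), (np.float64(0.6761), np.float64(0.176))]
whitelid
top ctr px [252. 153.] area 578.0 world [0.5862 0.1232 0.165 ]
   corners [(np.float64(0.6242), np.float64(0.162)), (np.float64(0.6225), np.float64(0.0843)), (np.float64(0.5486), np.float64(0.0847)), (np.float64(0.5502), np.float64(0.1616))]
top ctr px [327.5 152.5] area 576.0 world [ 0.5832 -0.0853  0.165 ]
   corners [(np.float64(0.6225), np.float64(-0.0488)), (np.float64(0.6209), np.float64(-0.1237)), (np.float64(0.5441), np.float64(-0.1215)), (np.float64(0.5457), np.float64(-0.0472))]
```

```bash
python3 - <<'E'
from h import *
for n in("scene","top"):
    K,R,t=cam(n); print(n,"C",np.round(-R.T@t,3))
crop("pics/scene0.png","pics/s_b2.png",190,230,255,305,9)
crop("pics/top0.png","pics/t_b2.png",378,212,420,252,14)
crop("pics/scene0.png","pics/s_big.png",225,180,265,255,8)
E
```

```text
scene C [ 0.816 -0.595  0.882]
top C [ 0.24  -0.05   1.422]
```

View pics/s_b2.png

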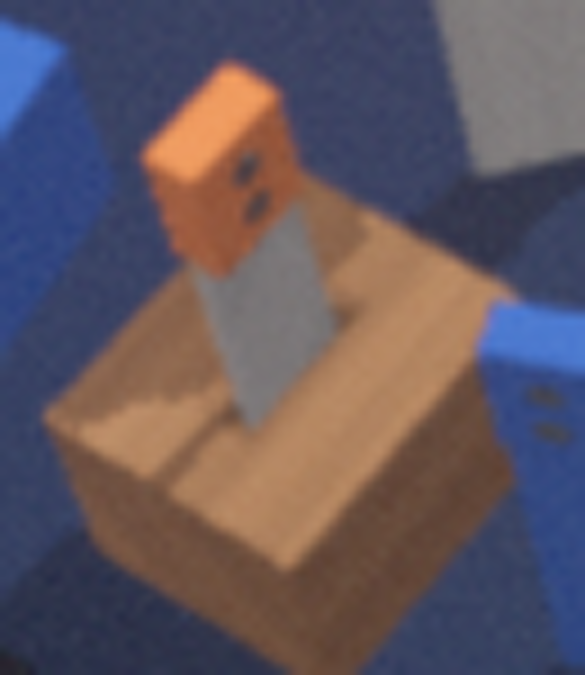

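View pics/t_b2.png

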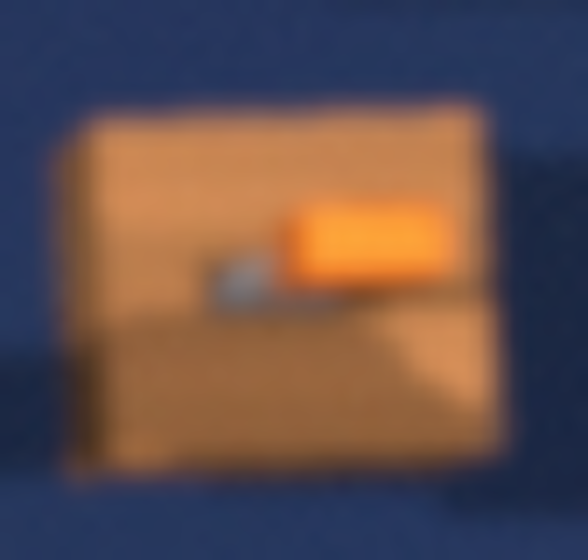

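```bash
python3 - <<'E'
from h import *
f=lambda n,pts,z:np.array([ray(n,p,z)[:2] for p in pts]).round(4)
s=lambda L:[(a/9+190,b/9+230) for a,b in L]; t=lambda L:[(a/14+378,b/14+212) for a,b in L]
a=f("scene",s([(145,160),(230,62),(283,97),(190,187)]),.152);print("handle S",a.tolist(),a.mean(0))
a=f("top",t([(300,203),(452,203),(452,280),(300,280)]),.152);print("handle T",a.tolist(),a.mean(0))
a=f("scene",s([(45,420),(287,572),(510,295)]),.06);print("block S",a.tolist(),(a[0]+a[2])/2)
a=f("top",t([(85,115),(488,105),(505,460),(105,475)]),.06);print("block T",a.tolist(),a.mean(0))
print("blade front at slot",f("scene",s([(255,428),(338,322)]),.06).tolist())
print("bigtop S,T",f("scene",[(240,190)],.18),f("top",[(368,234)],.18))
# big blade: bottom & top
E
```

```text
handle S [[0.366, -0.3027], [0.3645, -0.2749], [0.3795, -0.2757], [0.3781, -0.3027]] [ 0.372025 -0.289   ]
handle T [[0.375, -0.2763], [0.3744, -0.3058], [0.3594, -0.3051], [0.36, -0.2756]] [ 0.3672 -0.2907]
block S [[0.3368, -0.3292], [0.4059, -0.3289], [0.4025, -0.249]] [ 0.36965 -0.2891 ]
block T [[0.4043, -0.2487], [0.4046, -0.333], [0.3304, -0.3326], [0.3291, -0.2496]] [ 0.3671   -0.290975]
blade front at slot [[0.3769, -0.3058], [0.3747, -0.2752]]
bigtop S,T [[ 0.3482 -0.1771]] [[ 0.3538 -0.1869]]
```

View pics/s_big.png

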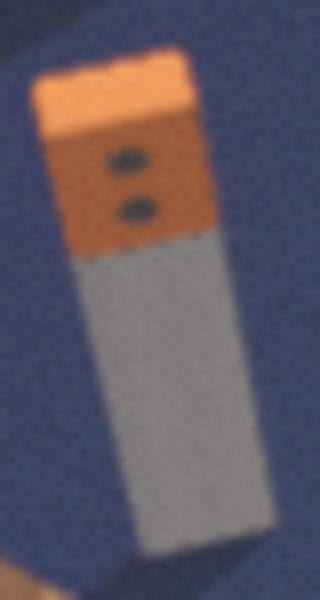

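```bash
python3 - <<'E'
from h import *
print("big top",tri((239.4,190),(368.4,234.6)).round(4),"blue top",tri((251.7,267.5),(402.8,198.5)).round(4), "small",tri((213.5,244),(404.8,229.3)).round(4))
print("ylid",tri((395.5,181.5),(289.7,153.2)).round(4))
T=cv2.imread("pics/top0.png").astype(float)
# edge profiles
for name,c0,c1 in(("L",200,225),("ML",260,272),("M",300,312),("R",345,365)):
    g=T[165:195,c0:c1].mean(1); print(name); print([(165+i,*v.astype(int)) for i,v in enumerate(g)][3:22])
E
python3 - <<'E'
from h import *
crop("pics/top0.png","pics/t_r.png",255,125,325,215,6.5)
crop("pics/scene0.png","pics/s_r.png",335,130,435,235,5.7)
E
```

```text
big top [ 0.3527 -0.1852  0.1902] blue top [ 0.4558 -0.2888  0.1427] small [ 0.3688 -0.2894  0.1493]
ylid [0.5851 0.0198 0.1614]
L
[(168, np.int64(179), np.int64(170), np.int64(168)), (169, np.int64(179), np.int64(170), np.int64(168)), (170, np.int64(179), np.int64(170), np.int64(167)), (171, np.int64(178), np.int64(169), np.int64(167)), (172, np.int64(177), np.int64(172), np.int64(165)), (173, np.int64(169), np.int64(187), np.int64(152)), (174, np.int64(150), np.int64(210), np.int64(122)), (175, np.int64(141), np.int64(212), np.int64(114)), (176, np.int64(188), np.int64(213), np.int64(176)), (177, np.int64(239), np.int64(238), np.int64(235)), (178, np.int64(248), np.int64(246), np.int64(246)), (179, np.int64(242), np.int64(238), np.int64(239)), (180, np.int64(199), np.int64(193), np.int64(194)), (181, np.int64(142), np.int64(137), np.int64(138)), (182, np.int64(131), np.int64(125), np.int64(125)), (183, np.int64(135), np.int64(129), np.int64(127)), (184, np.int64(136), np.int64(129), np.int64(128)), (185, np.int64(150), np.int64(143), np.int64(143)), (186, np.int64(183), np.int64(17
[... 2287 characters left out ...]
64(194), np.int64(102)), (174, np.int64(136), np.int64(206), np.int64(109)), (175, np.int64(185), np.int64(211), np.int64(173)), (176, np.int64(238), np.int64(237), np.int64(234)), (177, np.int64(248), np.int64(246), np.int64(246)), (178, np.int64(242), np.int64(238), np.int64(238)), (179, np.int64(201), np.int64(195), np.int64(195)), (180, np.int64(142), np.int64(137), np.int64(137)), (181, np.int64(124), np.int64(119), np.int64(118)), (182, np.int64(126), np.int64(120), np.int64(118)), (183, np.int64(128), np.int64(122), np.int64(120)), (184, np.int64(142), np.int64(136), np.int64(135)), (185, np.int64(181), np.int64(175), np.int64(175)), (186, np.int64(208), np.int64(203), np.int64(203))]
```

View pics/t_r.png

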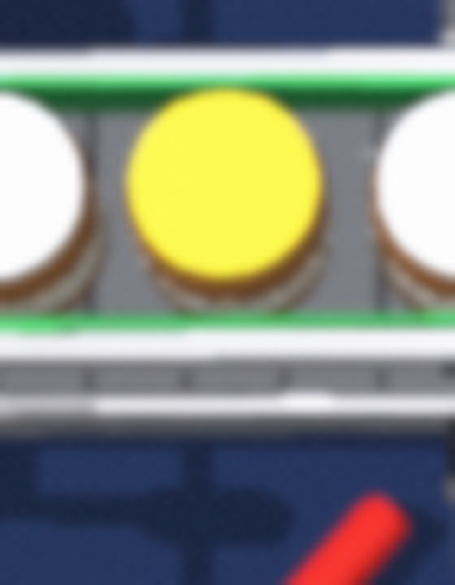

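View pics/s_r.png

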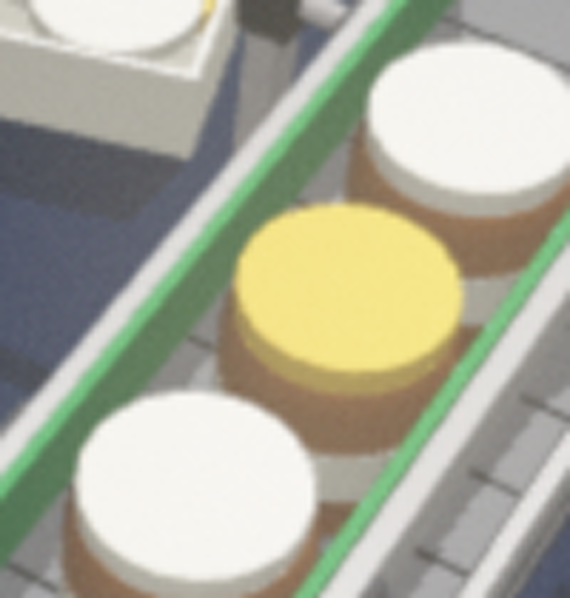

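```bash
python3 - <<'E'
from h import *
for c,r in((212,173.3),(266,173.0),(306,172.7),(355,172.4)): print("face T",ray("top",(c+.0,r),.154).round(4))
for c,r in((212,180.3),(266,180.0),(306,179.8),(355,179.6)): print("back T",ray("top",(c+.0,r),.148).round(4))
for p in((0,500),(205,255),(405,8)): print("face S",ray("scene",(p[0]/5.7+335,p[1]/5.7+130),.154).round(4))
for p in((0,440),(205,195),(355,15)): print("back S",ray("scene",(p[0]/5.7+335,p[1]/5.7+130),.148).round(4))
p=[(p[0]/5.7+335,p[1]/5.7+130) for p in((236,290),(462,290),(350,205),(350,373))]
print("ylid S",[ray("scene",q,.165).round(4) for q in p])
p=[(p[0]/6.5+255,p[1]/6.5+125) for p in((127,183),(323,183),(224,88),(224,280))]
print("ylid T",[ray("top",q,.165).round(4) for q in p])
# back rail green edge top (white/green boundary, jar-side edge)
p=[(p[0]/6.5+255,p[1]/6.5+125) for p in((60,90),(400,86))]
print("back rail T (top front edge)",[ray("top",q,.154).round(4) for q in p])
p=[(p[0]/5.7+335,p[1]/5.7+130) for p in((310,590),(560,232))]
print("back rail S",[ray("scene",q,.154).round(4) for q in p])
E
```

```text
face T [0.5338 0.2353 0.154 ]
face T [0.5314 0.086  0.154 ]
face T [ 0.5299 -0.0247  0.154 ]
face T [ 0.5278 -0.1603  0.154 ]
back T [0.5153 0.2364 0.148 ]
back T [0.5129 0.0867 0.148 ]
back T [ 0.5111 -0.0242  0.148 ]
back T [ 0.5088 -0.1601  0.148 ]
face S [ 0.5288 -0.1182  0.154 ]
face S [0.5322 0.0161 0.154 ]
face S [0.5339 0.1728 0.154 ]
back S [ 0.5127 -0.0922  0.148 ]
back S [0.515  0.0476 0.148 ]
back S [0.5168 0.1649 0.148 ]
ylid S [array([ 0.5538, -0.0018,  0.165 ]), array([0.6206, 0.0408, 0.165 ]), array([0.5686, 0.0564, 0.165 ]), array([ 0.6051, -0.0143,  0.165 ])]
ylid T [array([0.5845, 0.0609, 0.165 ]), array([ 0.5827, -0.0223,  0.165 ]), array([0.6253, 0.0192, 0.165 ]), array([0.5413, 0.0203, 0.165 ])]
back rail T (top front edge) [array([0.6293, 0.0904, 0.154 ]), array([ 0.628, -0.056,  0.154])]
back rail S [array([ 0.6335, -0.095 ,  0.154 ]), array([0.6351, 0.0953, 0.154 ])]
```

```bash
cat >> h.py <<'E'
def Rq(q): 
    from scipy.spatial.transform import Rotation
    return Rotation.from_quat([q[1],q[2],q[3],q[0]]).as_matrix()
def go(target,zdir=None):
    s=sense();R=Rq(s["eef_rot"]);d=R.T@(np.array(target)-s["ee_pos"])
    yz=np.degrees(np.arctan2(R[1,2],R[0,2]))
    print("t",round(s["time_s"],2),"pos",s["ee_pos"].round(4),"axes x",R[:,0].round(3),"y",R[:,1].round(3),"z",R[:,2].round(3),"zyaw",yz.round(2),"q",s["qpos"].round(3),"F",s["wrist_force"].round(2),"w",round(s["grip_width"],4))
    print("delta cm",(d*100).round(2))
    if zdir is not None:
        # turn about tool x (pointing down): positive turn lowers world yaw
        a=(yz-zdir+180)%360-180; print("turn",a.round(2),"alt",((a+360)%360-180).round(2))
E
python3 - <<'E'
from h import *
go([.3695,-.2895,.26],90)
E
```

```text
t 0.1 pos [0.1751 0.5472 0.2047] axes x [-0.001 -0.001 -1.   ] y [-0.952  0.305  0.   ] z [ 0.305  0.952 -0.002] zyaw 72.25 q [ 1.14   0.277  1.506 -0.     1.361 -0.121] F [0.34 0.09 0.5 ] w 0.094
delta cm [ -5.42 -44.02 -73.77]
turn -17.75 alt 162.25
```

>>> move_arm(plan=[-5.5, -8, -13, -7, 1, -5.5, -10, -16, -14, 1, -5.5, -12, -19.5, -17.7, 0.3, -5.5, -14, -23, -17.7, 0.3, -5.5, -16, -26, -17.7, 0.3])

```text
time_s: 0.52
ee_pos: [0.2237, 0.3489, 0.2494]
eef_rot: [-0.5, 0.5, -0.5, -0.5]
wrist_force: [0.8, -0.4, -0.7]
grip_width: 0.0778
```

```bash
python3 - <<'E'
from h import *
go([.3695,-.2895,.26],90)
E
```

```text
t 0.52 pos [0.2237 0.3489 0.2494] axes x [ 0. -0. -1.] y [-1.    -0.001 -0.   ] z [-0.001  1.    -0.   ] zyaw 90.03 q [ 0.833  0.004  1.727 -0.     1.411 -0.739] F [ 0.81 -0.36 -0.67] w 0.0778
delta cm [ -1.05 -14.55 -63.85]
turn 0.03 alt -179.97
```

>>> move_arm(plan=[-1, -1, -4, 0, 0.3, -1, -2, -8, 0, 0.3, -1, -3, -12, 0, 0.3, -1, -4, -16, 0, 0.3, -1, -5, -20, 0, 0.3])

```text
time_s: 0.93
ee_pos: [0.2731, 0.1488, 0.2592]
eef_rot: [-0.5, 0.5, -0.5, -0.5]
wrist_force: [1.1, -0.6, -0.4]
grip_width: 0.0612
```

>>> move_arm(plan=[0, -1, -4, 0, 0.3, 0, -2, -8, 0, 0.3, 0, -3, -12, 0, 0.3, 0, -4, -16, 0, 0.3, 0, -5, -20, 0, 0.3])

```text
time_s: 1.35
ee_pos: [0.323, -0.0514, 0.2593]
eef_rot: [0.501, -0.5, 0.5, 0.499]
wrist_force: [1.3, 0.6, 0.0]
grip_width: 0.0611
```

>>> move_arm(plan=[0, -1, -4, 0, 0.3, 0, -2, -8, 0, 0.3, 0, -3, -12, 0, 0.3, 0, -4, -16, 0, 0.3, 0, -5, -20, 0, 0.3])

```text
time_s: 1.77
ee_pos: [0.3729, -0.2515, 0.2589]
eef_rot: [0.501, -0.499, 0.5, 0.5]
wrist_force: [0.5, 0.5, 0.1]
grip_width: 0.0615
```

```bash
python3 - <<'E'
from h import *
go([.3695,-.2895,.26],90)
E
```

```text
t 1.77 pos [ 0.3729 -0.2515  0.2589] axes x [-0.     0.001 -1.   ] y [-1.     0.002  0.   ] z [0.002 1.    0.001] zyaw 89.88 q [-0.749  0.056  1.649  0.     1.437 -2.317] F [0.53 0.48 0.14] w 0.0615
delta cm [-0.11  0.33 -3.8 ]
turn -0.12 alt 179.88
```

>>> move_arm(plan=[0, 0.3, -3.5, 0, 0.3, 0, 0.3, -3.5, 0, 0.3, 0, 0.3, -3.5, 0, 0.3])

```text
time_s: 2.02
ee_pos: [0.3697, -0.2856, 0.2582]
eef_rot: [0.501, -0.498, 0.501, 0.5]
wrist_force: [0.1, 0.2, -0.1]
grip_width: 0.0607
```

```bash
python3 - <<'E'
from h import *
t=get_image("top");s=get_image("scene")
crop(t,"pics/t1.png",340,180,470,280,6);crop(s,"pics/s1.png",150,120,290,310,3)
go([.3695,-.2895,.26],90)
E
```

```text
t 2.12 pos [ 0.3698 -0.2834  0.2588] axes x [-0.001  0.002 -1.   ] y [-1.     0.001  0.001] z [0.001 1.    0.002] zyaw 89.94 q [-8.040e-01  8.300e-02  1.620e+00  1.000e-03  1.441e+00 -2.374e+00] F [0.85 0.09 0.18] w 0.0612
delta cm [-0.12  0.03 -0.61]
turn -0.06 alt 179.94
```

View pics/s1.png

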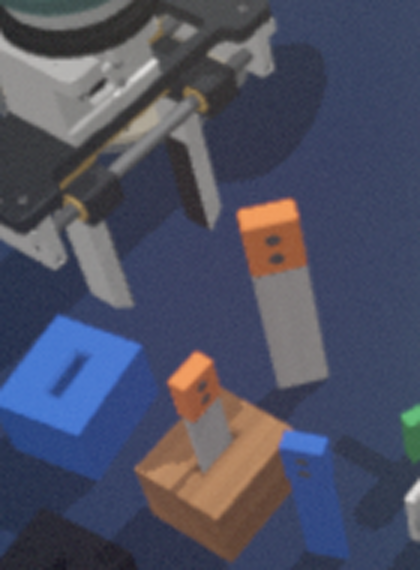

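View pics/t1.png

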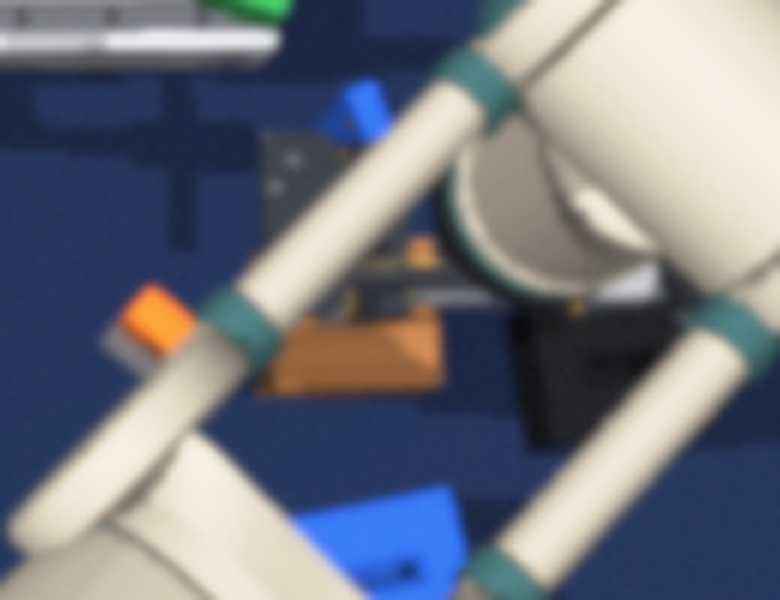

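>>> move_arm(plan=[4, 0, -0.6, 0, 0.3, 8, 0, -0.6, 0, 0.3, 11, 0, -0.6, 0, 0.3, 13.5, 0, -0.6, 0, 0.3, 14.4, 0, -0.6, 0, 0.3])

```text
time_s: 2.53
ee_pos: [0.3683, -0.2865, 0.1124]
eef_rot: [0.5, -0.498, 0.499, 0.503]
wrist_force: [0.9, -0.0, -0.1]
grip_width: 0.0612
```

>>> move_arm(plan=[0, 0, 0, 0, 0.3, 0, 0, 0, 0, 0.3])

```text
time_s: 2.7
ee_pos: [0.3708, -0.29, 0.1162]
eef_rot: [-0.5, 0.5, -0.5, -0.5]
wrist_force: [0.0, -0.6, 0.9]
grip_width: 0.0608
```

```bash
python3 - <<'E'
from h import *
s=get_image("scene")
cv2.imwrite("pics/s2f.png",s)
crop(s,"pics/s2.png",180,200,260,300,7)
go([.3695,-.2895,.114],90)
E
```

```text
t 2.75 pos [ 0.3713 -0.2907  0.1169] axes x [ 0.002 -0.002 -1.   ] y [-1.    -0.    -0.002] z [-0.     1.    -0.002] zyaw 90.01 q [-0.812  0.191  1.859  0.     1.088 -2.383] F [ 0.85 -0.08 -0.32] w 0.0613
delta cm [0.28 0.18 0.12]
turn 0.01 alt -179.99
```

View pics/s2.png

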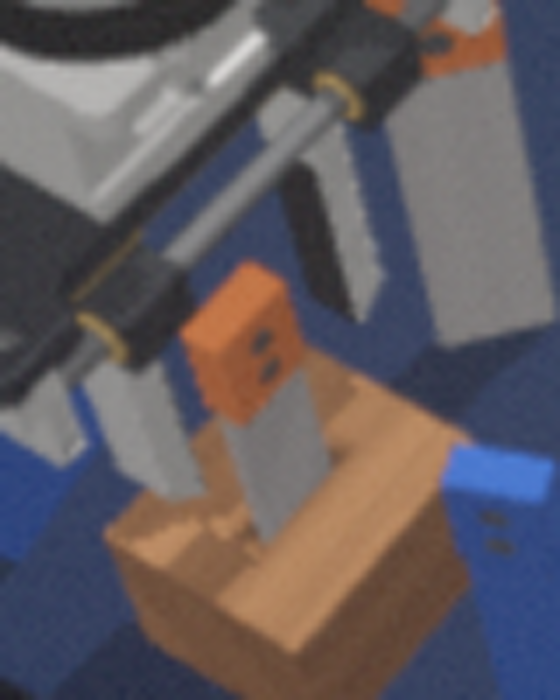

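```bash
python3 - <<'E'
from h import *
c=lambda a,b:(a/7+180,b/7+200)
for p in((315,300),(354,320),(172,500),(205,490)): print(p,ray("scene",c(*p),.1169).round(4))
for p in((184,335),(250,263),(290,288),(226,357)): print("h",ray("scene",c(*p),.152).round(4))
for p in((240,425),): print("h bottom front left",ray("scene",c(*p),.114).round(4))
go([0.37,-.2895,.114],90)
E
```

```text
(315, 300) [ 0.3675 -0.2603  0.1169]
(354, 320) [ 0.3809 -0.2596  0.1169]
(172, 500) [ 0.3773 -0.3297  0.1169]
(205, 490) [ 0.3826 -0.3227  0.1169]
h [ 0.3664 -0.3027  0.152 ]
h [ 0.3658 -0.2759  0.152 ]
h [ 0.38   -0.2763  0.152 ]
h [ 0.3803 -0.3019  0.152 ]
h bottom front left [ 0.3753 -0.3012  0.114 ]
t 2.75 pos [ 0.3713 -0.2907  0.1169] axes x [ 0.002 -0.002 -1.   ] y [-1.    -0.    -0.002] z [-0.     1.    -0.002] zyaw 90.01 q [-0.812  0.191  1.859  0.     1.088 -2.383] F [ 0.85 -0.08 -0.32] w 0.0613
delta cm [0.28 0.13 0.12]
turn 0.01 alt -179.99
```

>>> move_arm(plan=[0.25, 0.1, 0.1, 0, 0.3, 0.25, 0.1, 0.1, 0, -1, 0.25, 0.1, 0.1, 0, -1, 0.25, 0.1, 0.1, 0, -1, 0.25, 0.1, 0.1, 0, -1], squeeze=40)

```text
time_s: 3.17
ee_pos: [0.3694, -0.2897, 0.1132]
eef_rot: [0.5, -0.5, 0.5, 0.499]
wrist_force: [-0.3, -0.2, -0.0]
grip_width: 0.0378
```

>>> move_arm(plan=[0, 0, 0, 0, -1, 0, 0, 0, 0, -1, 0, 0, 0, 0, -1, 0, 0, 0, 0, -1])

```text
time_s: 3.5
ee_pos: [0.3693, -0.2895, 0.1128]
eef_rot: [0.5, -0.5, 0.5, 0.5]
wrist_force: [-0.2, 0.2, 0.7]
grip_width: 0.028
```

```bash
python3 - <<'E'
from h import *
for i in range(3):
  go([0.37,-.2895,.114],90); 
  if i<2: im=get_image("scene")
crop(im,"pics/s3.png",180,200,260,300,7)
E
```

```text
t 3.5 pos [ 0.3693 -0.2895  0.1128] axes x [ 0.  0. -1.] y [-1.     0.001 -0.   ] z [0.001 1.    0.   ] zyaw 89.94 q [-0.814  0.193  1.868  0.     1.08  -2.383] F [-0.15  0.22  0.68] w 0.028
delta cm [-0.12 -0.07  0.  ]
turn -0.06 alt 179.94
t 3.55 pos [ 0.3693 -0.2895  0.1128] axes x [ 0.  0. -1.] y [-1.     0.001 -0.   ] z [0.001 1.    0.   ] zyaw 89.95 q [-0.813  0.193  1.868  0.     1.08  -2.383] F [-0.48  0.2   0.74] w 0.0278
delta cm [-0.12 -0.07  0.  ]
turn -0.05 alt 179.95
t 3.6 pos [ 0.3693 -0.2896  0.1128] axes x [ 0.  0. -1.] y [-1.     0.001 -0.   ] z [0.001 1.    0.   ] zyaw 89.95 q [-0.814  0.193  1.868  0.     1.08  -2.383] F [-0.53  0.74  0.53] w 0.0278
delta cm [-0.12 -0.07  0.01]
turn -0.05 alt 179.95
```

View pics/s3.png

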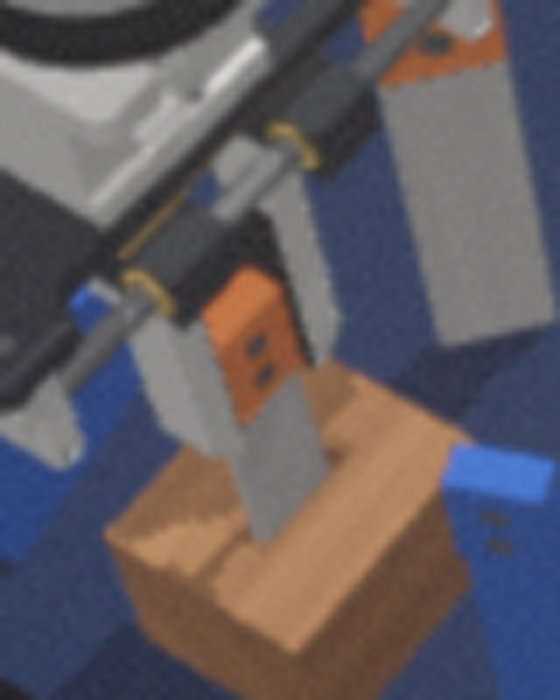

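>>> move_arm(plan=[-1, 0, 0, 0, -1, -3, 0, 0, 0, -1, -5, 0, 0, 0, -1, -8, 0, 0, 0, -1, -12, 0, 0, 0, -1])

```text
time_s: 4.02
ee_pos: [0.3677, -0.2879, 0.2315]
eef_rot: [0.5, -0.497, 0.5, 0.502]
wrist_force: [0.7, -0.5, -2.1]
grip_width: 0.0278
```

>>> move_arm(plan=[-4, 0, 0, 0, -1, -7, 0, 0, 0, -1, -7, 0, 0, 0, -1, -7, 0, 0, 0, -1])

```text
time_s: 4.35
ee_pos: [0.3698, -0.2901, 0.304]
eef_rot: [-0.5, 0.501, -0.5, -0.499]
wrist_force: [0.3, -0.5, -2.0]
grip_width: 0.0278
```

```bash
python3 - <<'E'
from h import *
im=get_image("scene");crop(im,"pics/s4.png",160,130,280,290,4)
go([.536,.020,.30],90)
E
```

```text
t 4.4 pos [ 0.369  -0.2892  0.3021] axes x [-0.     0.001 -1.   ] y [-1.     0.001  0.   ] z [0.001 1.    0.001] zyaw 89.95 q [-0.813  0.071  1.528  0.     1.543 -2.383] F [ 0.04 -0.72 -1.35] w 0.0279
delta cm [  0.22 -16.68  30.94]
turn -0.05 alt 179.95
```

View pics/s4.png

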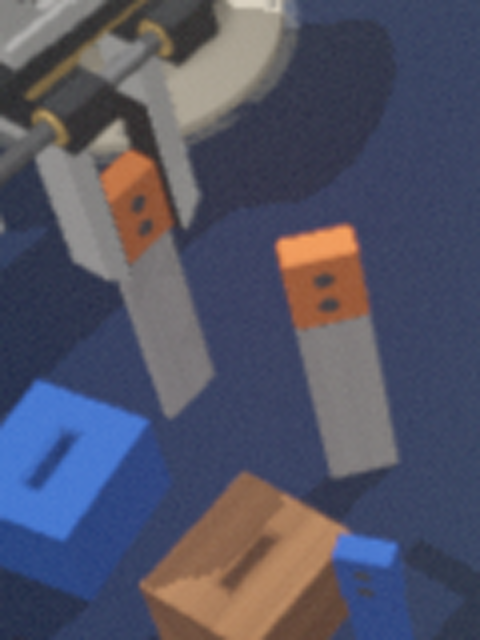

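```bash
python3 - <<'E'
from h import *
print(ray("scene",(222.2,270.8),.06))
im=get_image("top");crop(im,"pics/t4.png",378,212,420,252,12)
E
```

```text
[ 0.37327699 -0.28989497  0.06      ]
```

>>> move_arm(plan=[0, -2, 3.5, 0.9, -1, 0, -4, 7, 0.9, -1, 0, -6, 10.5, 0.9, -1, 0, -8, 14, 0.9, -1, 0, -10, 17.5, 0.9, -1])

```text
time_s: 4.87
ee_pos: [0.4688, -0.1125, 0.3003]
eef_rot: [0.504, -0.494, 0.505, 0.497]
wrist_force: [0.7, -0.9, -1.3]
grip_width: 0.0282
```

>>> move_arm(plan=[0, -2, 3.5, 0, -1, 0, -4, 7, 0, -1, 0, -6, 10.5, 0, -1, 0, -6.7, 12.5, 0, -1, 0, -6.7, 13.4, 0, -1])

```text
time_s: 5.28
ee_pos: [0.5389, 0.0215, 0.2995]
eef_rot: [0.502, -0.495, 0.504, 0.498]
wrist_force: [0.6, -1.6, -0.6]
grip_width: 0.0275
```

>>> move_arm(plan=[0, 0, 0, 0, -1, 0, 0, 0, 0, -1])

```text
time_s: 5.45
ee_pos: [0.5374, 0.0178, 0.3013]
eef_rot: [0.503, -0.495, 0.505, 0.497]
wrist_force: [0.7, -0.3, -0.9]
grip_width: 0.0279
```

```bash
python3 - <<'E'
from h import *
im=get_image("scene");cv2.imwrite("pics/s5f.png",im);crop(im,"pics/s5.png",310,60,450,250,3.1)
im=get_image("top");cv2.imwrite("pics/t5f.png",im);crop(im,"pics/t5.png",240,110,340,220,5)
go([.5355,.020,.30],89.1)
E
```

```text
t 5.55 pos [0.5377 0.0169 0.3022] axes x [-0.001 -0.001 -1.   ] y [-1.     0.018  0.001] z [ 0.018  1.    -0.001] zyaw 88.96 q [-9.700e-02  1.810e-01  1.397e+00 -1.000e-03  1.564e+00 -1.650e+00] F [ 0.53  0.15 -0.46] w 0.0278
delta cm [0.22 0.23 0.31]
turn -0.14 alt 179.86
```

View pics/t4.png

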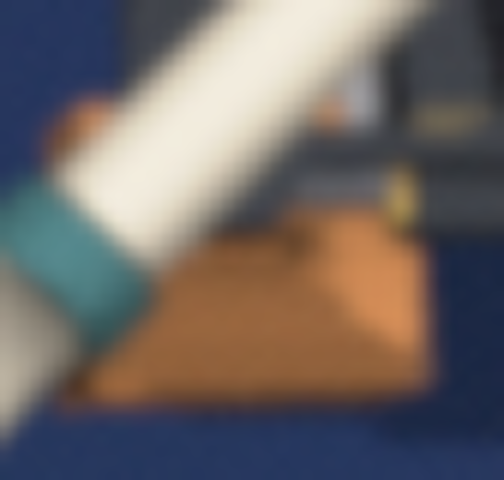

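View pics/s5.png

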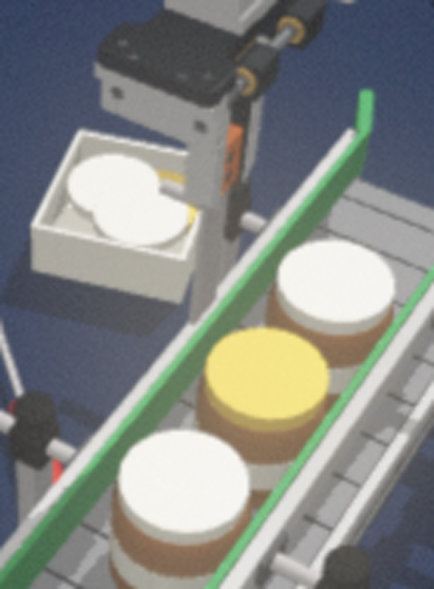

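View pics/t5.png

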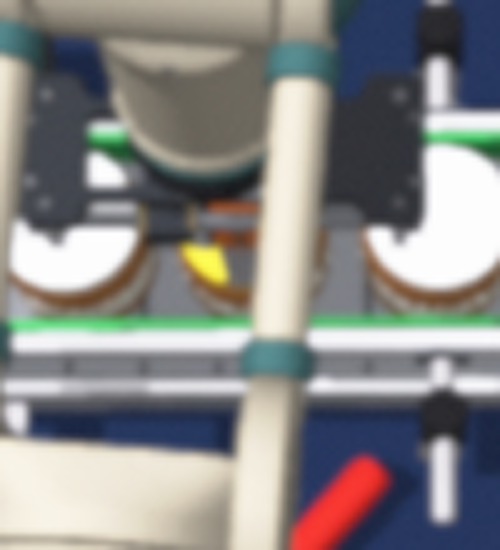

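>>> move_arm(plan=[1, 0.2, 0.3, 0, -1, 2.2, 0.2, 0.3, 0, -1, 2.2, 0.2, 0.3, 0, -1, 2.2, 0.2, 0.3, 0, -1, 2.2, 0.2, 0.3, 0, -1])

```text
time_s: 5.97
ee_pos: [0.5365, 0.0207, 0.281]
eef_rot: [0.504, -0.496, 0.504, 0.495]
wrist_force: [0.2, -0.2, -0.7]
grip_width: 0.0276
```

```bash
python3 - <<'E'
from h import *
im=get_image("scene");cv2.imwrite("pics/s6f.png",im);crop(im,"pics/s6.png",345,110,425,210,7)
go([.5355,.020,.278],89.1)
E
```

```text
t 6.02 pos [0.5368 0.0208 0.2813] axes x [ 0.001 -0.    -1.   ] y [-1.     0.017 -0.001] z [ 0.017  1.    -0.   ] zyaw 89.0 q [-0.091  0.184  1.444 -0.     1.513 -1.644] F [ 0.04 -0.59 -1.39] w 0.0279
delta cm [ 0.33  0.13 -0.08]
turn -0.1 alt 179.9
```

View pics/s6.png

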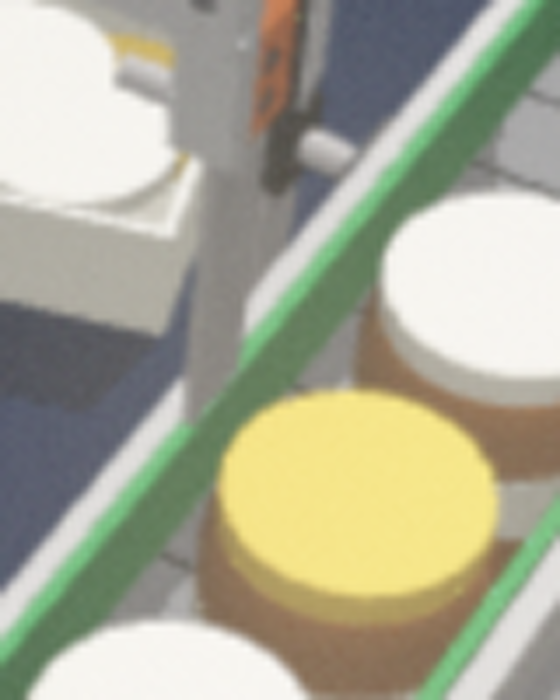

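```bash
python3 - <<'E'
from h import *
c=lambda a,b:(a/7+345,b/7+110)
for p in((187,428),(243,362)): print("tip",ray("scene",c(*p),.1785).round(4))
for p in((50,600),(185,443),(247,364),(400,185)): print("rail",ray("scene",c(*p),.154).round(4))
print([ (p,ray("scene",c(*p),.165).round(4)) for p in((219,490),(498,500),(345,390),(370,598))])
E
```

```text
tip [0.5382 0.0049 0.1785]
tip [0.5391 0.0366 0.1785]
rail [ 0.5283 -0.0532  0.154 ]
rail [0.531  0.0202 0.154 ]
rail [0.5309 0.0585 0.154 ]
rail [0.534  0.1535 0.154 ]
[((219, 490), array([5.525e-01, 1.000e-04, 1.650e-01])), ((498, 500), array([0.6214, 0.0396, 0.165 ])), ((345, 390), array([0.5646, 0.0547, 0.165 ])), ((370, 598), array([ 0.6075, -0.0128,  0.165 ]))]
```

>>> move_arm(plan=[2, 0, 0, 0, -1, 4, 0, 0, 0, -1, 6, 0, 0, 0, -1, 8, 0, 0, 0, -1, 9.5, 0, 0, 0, -1])

```text
time_s: 6.43
ee_pos: [0.5364, 0.0212, 0.1849]
eef_rot: [0.504, -0.496, 0.504, 0.496]
wrist_force: [-0.9, 0.5, -0.8]
grip_width: 0.0274
```

>>> move_arm(plan=[0.4, 0, 0, 0, -1, 0.4, 0, 0, 0, -1, 0.4, 0, 0, 0, -1])

```text
time_s: 6.68
ee_pos: [0.5374, 0.0212, 0.1827]
eef_rot: [0.505, -0.496, 0.504, 0.495]
wrist_force: [0.4, -0.0, -0.2]
grip_width: 0.0277
```

```bash
python3 - <<'E'
from h import *
im=get_image("scene");cv2.imwrite("pics/s7f.png",im);crop(im,"pics/s7.png",335,100,425,210,6)
go([.5355,.020,.173],89.1)
E
```

```text
t 6.73 pos [0.5377 0.0212 0.1831] axes x [ 0.003 -0.    -1.   ] y [-1.     0.017 -0.003] z [ 0.017  1.    -0.   ] zyaw 89.05 q [-0.09   0.233  1.622  0.     1.284 -1.644] F [ 0.5   0.43 -0.18] w 0.0279
delta cm [ 1.01  0.22 -0.12]
turn -0.05 alt 179.95
```

View pics/s7.png

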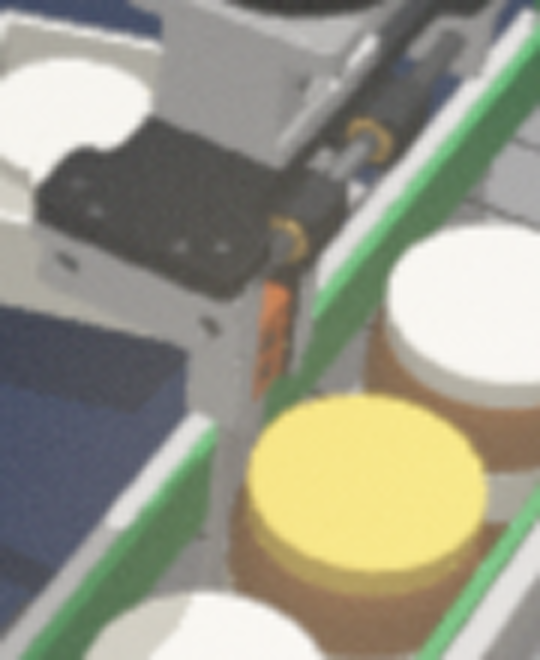

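>>> move_arm(plan=[0.4, 0.1, -0.1, 0, -1, 0.7, 0.1, -0.1, 0, -1, 0.7, 0.1, -0.1, 0, -1, 0.7, 0.1, -0.1, 0, -1])

```text
time_s: 7.07
ee_pos: [0.5356, 0.0203, 0.1749]
eef_rot: [0.504, -0.496, 0.504, 0.496]
wrist_force: [-0.9, 0.0, -1.4]
grip_width: 0.0279
```

>>> move_arm(plan=[0.15, 0, 0, 0, -1, 0.15, 0, 0, 0, -1, 0.15, 0, 0, 0, -1])

```text
time_s: 7.32
ee_pos: [0.5356, 0.0204, 0.1732]
eef_rot: [0.504, -0.496, 0.504, 0.496]
wrist_force: [0.0, 0.2, -0.5]
grip_width: 0.0276
```

>>> move_arm(plan=[0.1, 0, 0, 0, -1, 0.1, 0, 0, 0, -1, 0.1, 0, 0, 0, -1])

```text
time_s: 7.57
ee_pos: [0.5359, 0.0203, 0.1728]
eef_rot: [0.504, -0.496, 0.504, 0.496]
wrist_force: [-0.2, 0.1, 3.2]
grip_width: 0.0276
```

>>> move_arm(plan=[0, 0, 0, 0, -0.2, 0, 0, 0, 0, 0, 0, 0, 0, 0, 0, 0, 0, 0, 0, 0.1, 0, 0, 0, 0, 0.2])

```text
time_s: 7.98
ee_pos: [0.5356, 0.0203, 0.1721]
eef_rot: [0.504, -0.496, 0.504, 0.496]
wrist_force: [0.1, 0.3, 0.5]
grip_width: 0.0545
```

```bash
python3 - <<'E'
from h import *
im=get_image("scene");cv2.imwrite("pics/s8f.png",im);crop(im,"pics/s8.png",335,100,425,210,6)
go([.5355,.020,.173],89.1)
E
```

```text
t 8.03 pos [0.5356 0.0204 0.1722] axes x [-0.  0. -1.] y [-1.     0.017  0.   ] z [0.017 1.    0.   ] zyaw 89.05 q [-0.092  0.239  1.642  0.     1.261 -1.646] F [ 0.26  0.19 -0.4 ] w 0.0558
delta cm [-0.08  0.01 -0.04]
turn -0.05 alt 179.95
```

View pics/s8.png

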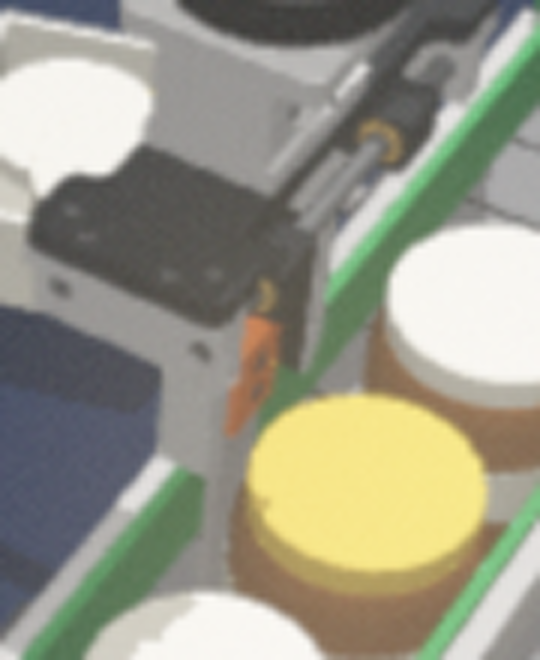

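>>> move_arm(plan=[-1, 0, 0, 0, 0.3, -2.5, 0, 0, 0, 0.3, -5, 0, 0, 0, 0.3, -8, 0, 0, 0, 0.3, -10, 0, 0, 0, 0.3])

```text
time_s: 8.45
ee_pos: [0.5364, 0.0203, 0.2755]
eef_rot: [0.505, -0.497, 0.503, 0.495]
wrist_force: [1.2, -0.2, -0.0]
grip_width: 0.061
```

```bash
python3 - <<'E'
from h import *
im=get_image("scene");cv2.imwrite("pics/s9f.png",im);crop(im,"pics/s9.png",335,80,425,210,4.5)
go([.45,.040,.28],90)
E
```

```text
t 8.5 pos [0.5385 0.0201 0.2792] axes x [ 0.011 -0.001 -1.   ] y [-1.     0.016 -0.011] z [ 0.016  1.    -0.001] zyaw 89.06 q [-0.092  0.182  1.452  0.     1.498 -1.646] F [ 0.68 -0.39  2.4 ] w 0.0613
delta cm [-0.18  8.88  1.84]
turn -0.94 alt 179.06
```

View pics/s9.png

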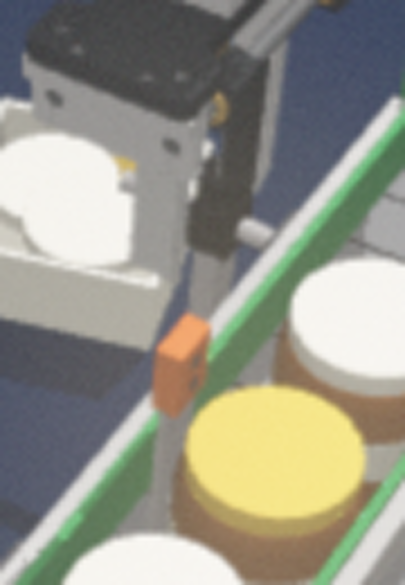

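```bash
python3 - <<'E'
from h import *
c=lambda a,b:(a/4.5+335,b/4.5+80)
for p in ((155,363),(187,318),(212,335),(182,370)): print(ray("scene",c(*p),.212).round(4))
E
```

```text
[ 0.5341 -0.0018  0.212 ]
[0.5325 0.0299 0.212 ]
[0.5468 0.0265 0.212 ]
[0.546  0.0008 0.212 ]
```

>>> move_arm(plan=[0, 3, 0, 0, -1, 0, 6, 0, 0, -1, 1, 6.5, 0, 0, -1, 4, 6.5, 0, 0, -1, 7, 6.5, 0, 0, -1], squeeze=20)

```text
time_s: 8.92
ee_pos: [0.4713, 0.0214, 0.2034]
eef_rot: [0.505, -0.497, 0.503, 0.494]
wrist_force: [0.1, 0.1, -0.1]
grip_width: 0.0315
```

>>> move_arm(plan=[4, 0, 0, 0, -1, 7, 0, 0, 0, -1, 7, 0, 0, 0, -1, 7, 0, 0, 0, -1])

```text
time_s: 9.25
ee_pos: [0.4697, 0.0215, 0.1317]
eef_rot: [0.503, -0.495, 0.505, 0.497]
wrist_force: [-0.6, 0.2, 0.3]
grip_width: 0.0045
```

```bash
python3 - <<'E'
from h import *
im=get_image("scene");cv2.imwrite("pics/s10f.png",im);crop(im,"pics/s10.png",300,60,450,250,3.1)
go([.50,.020,.130],89.1)
E
```

```text
t 9.3 pos [0.4715 0.0213 0.1333] axes x [ 0.001 -0.    -1.   ] y [-1.     0.017 -0.001] z [ 0.017  1.    -0.   ] zyaw 89.05 q [-0.102  0.176  1.832  0.     1.132 -1.657] F [ 0.81  0.14 -0.15] w 0.0016
delta cm [ 0.33 -2.86 -0.09]
turn -0.05 alt 179.95
```

View pics/s10.png

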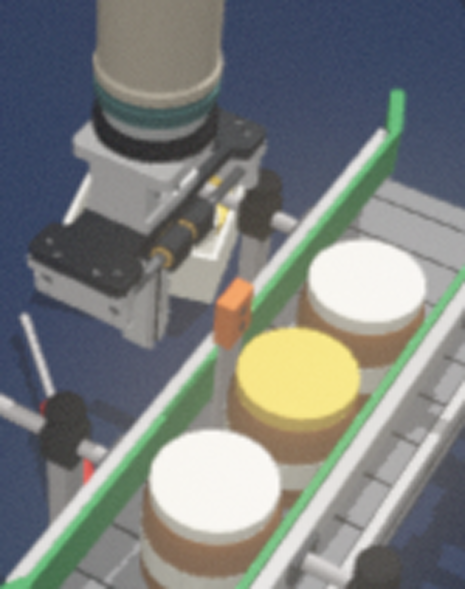

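>>> move_arm(plan=[0.3, -1, 0, 0, -1, 0.3, -2, 0, 0, -1, 0.3, -2.8, 0, 0, -1, 0.3, -2.8, 0, 0, -1, 0.3, -2.8, 0, 0, -1])

```text
time_s: 9.72
ee_pos: [0.4999, 0.0209, 0.1298]
eef_rot: [0.504, -0.496, 0.504, 0.496]
wrist_force: [-0.8, -0.1, -1.0]
grip_width: 0.0002
```

>>> move_arm(plan=[0, -0.1, 0, 0, -1, 0, -0.2, 0, 0, -1, 0, -0.3, 0, 0, -1, 0, -0.4, 0, 0, -1, 0, -0.4, 0, 0, -1])

```text
time_s: 10.13
ee_pos: [0.5028, 0.0209, 0.1293]
eef_rot: [0.504, -0.496, 0.504, 0.496]
wrist_force: [0.3, -0.2, 0.3]
grip_width: 0.0004
```

>>> move_arm(plan=[0, -0.1, 0, 0, -1, 0, -0.2, 0, 0, -1, 0, -0.3, 0, 0, -1, 0, -0.3, 0, 0, -1, 0, -0.3, 0, 0, -1])

```text
time_s: 10.55
ee_pos: [0.5032, 0.0209, 0.1291]
eef_rot: [0.503, -0.495, 0.505, 0.497]
wrist_force: [-4.9, -0.4, 4.6]
grip_width: 0.0009
```

>>> move_arm(plan=[0, -0.1, 0, 0, -1, 0, -0.2, 0, 0, -1, 0, -0.2, 0, 0, -1])

```text
time_s: 10.8
ee_pos: [0.505, 0.0209, 0.1291]
eef_rot: [0.503, -0.495, 0.505, 0.497]
wrist_force: [-6.5, -0.8, 4.4]
grip_width: 0.0003
```

>>> move_arm(plan=[0, -0.05, 0, 0, -1, 0, -0.1, 0, 0, -1, 0, -0.15, 0, 0, -1, 0, -0.2, 0, 0, -1, 0, -0.2, 0, 0, -1])

```text
time_s: 11.22
ee_pos: [0.5069, 0.0209, 0.1291]
eef_rot: [0.503, -0.495, 0.505, 0.497]
wrist_force: [-4.5, 0.5, 4.5]
grip_width: 0.0006
```

>>> move_arm(plan=[0, -0.05, 0, 0, -1, 0, -0.1, 0, 0, -1, 0, -0.15, 0, 0, -1, 0, -0.2, 0, 0, -1, 0, -0.2, 0, 0, -1])

```text
time_s: 11.63
ee_pos: [0.5089, 0.0209, 0.1291]
eef_rot: [0.503, -0.495, 0.505, 0.497]
wrist_force: [-5.7, -0.0, 4.5]
grip_width: 0.0007
```

>>> move_arm(plan=[0, -0.05, 0, 0, -1, 0, -0.1, 0, 0, -1, 0, -0.15, 0, 0, -1, 0, -0.15, 0, 0, -1])

```text
time_s: 11.97
ee_pos: [0.5095, 0.0208, 0.1291]
eef_rot: [0.502, -0.494, 0.506, 0.498]
wrist_force: [-8.0, -0.4, 5.7]
grip_width: -0.0
```

>>> move_arm(plan=[0, -0.05, 0, 0, -1, 0, -0.1, 0, 0, -1, 0, -0.15, 0, 0, -1, 0, -0.15, 0, 0, -1])

```text
time_s: 12.3
ee_pos: [0.5107, 0.0208, 0.1291]
eef_rot: [0.502, -0.494, 0.506, 0.498]
wrist_force: [-7.7, -0.5, 5.9]
grip_width: 0.0002
```

```bash
python3 - <<'E'
from h import *
im=get_image("scene");cv2.imwrite("pics/s11f.png",im);crop(im,"pics/s11.png",335,110,445,230,5)
go([.50,.020,.130],89.1)
E
```

```text
t 12.35 pos [0.5107 0.0208 0.1291] axes x [-0.008  0.    -1.   ] y [-1.     0.016  0.008] z [0.016 1.    0.   ] zyaw 89.07 q [-9.500e-02  2.420e-01  1.754e+00 -1.000e-03  1.153e+00 -1.649e+00] F [-7.44 -0.47  6.  ] w 0.0001
delta cm [-0.08  1.07 -0.1 ]
turn -0.03 alt 179.97
```

View pics/s11.png

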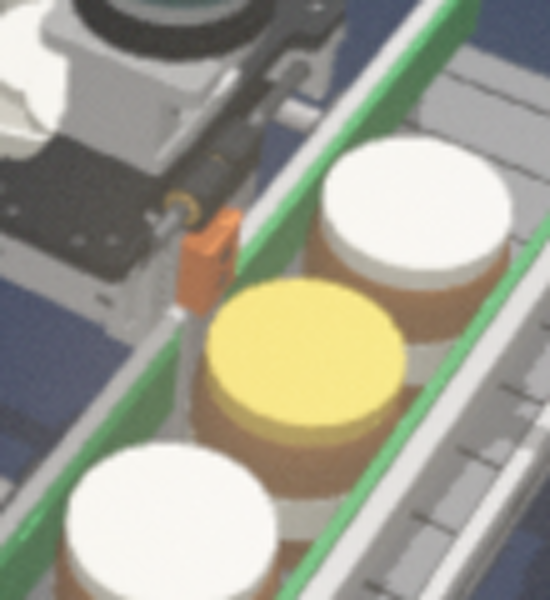

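>>> move_arm(plan=[0, -0.05, 0, 0, -1, 0, -0.1, 0, 0, -1, 0, -0.1, 0, 0, -1, 0, -0.1, 0, 0, -1])

```text
time_s: 12.68
ee_pos: [0.5107, 0.0208, 0.1291]
eef_rot: [0.502, -0.494, 0.506, 0.498]
wrist_force: [-9.8, -0.3, 7.6]
grip_width: 0.0005
```

>>> move_arm(plan=[0, -0.05, 0, 0, -1, 0, -0.1, 0, 0, -1, 0, -0.1, 0, 0, -1, 0, -0.1, 0, 0, -1])

```text
time_s: 13.02
ee_pos: [0.5111, 0.0208, 0.1291]
eef_rot: [0.501, -0.493, 0.507, 0.499]
wrist_force: [-11.0, -0.4, 8.8]
grip_width: 0.0006
```

>>> move_arm(plan=[0, -0.05, 0, 0, -1, 0, -0.1, 0, 0, -1, 0, -0.1, 0, 0, -1, 0, -0.1, 0, 0, -1])

```text
time_s: 13.35
ee_pos: [0.5121, 0.0208, 0.1291]
eef_rot: [0.501, -0.493, 0.507, 0.499]
wrist_force: [-11.9, -0.3, 9.6]
grip_width: 0.0006
```

>>> move_arm(plan=[0, -0.05, 0, 0, -1, 0, -0.1, 0, 0, -1, 0, -0.1, 0, 0, -1, 0, -0.1, 0, 0, -1])

```text
time_s: 13.68
ee_pos: [0.5127, 0.0208, 0.1291]
eef_rot: [0.501, -0.493, 0.507, 0.499]
wrist_force: [-11.2, -0.1, 9.8]
grip_width: 0.0008
```

>>> move_arm(plan=[0, -0.05, 0, 0, -1, 0, -0.1, 0, 0, -1, 0, -0.1, 0, 0, -1, 0, -0.1, 0, 0, -1])

```text
time_s: 14.02
ee_pos: [0.5127, 0.0208, 0.1291]
eef_rot: [0.501, -0.493, 0.507, 0.499]
wrist_force: [-14.2, -0.6, 11.7]
grip_width: 0.0001
```

>>> move_arm(plan=[0, -0.05, 0, 0, -1, 0, -0.1, 0, 0, -1, 0, -0.1, 0, 0, -1, 0, -0.1, 0, 0, -1])

```text
time_s: 14.35
ee_pos: [0.5127, 0.0208, 0.1291]
eef_rot: [0.5, -0.492, 0.508, 0.5]
wrist_force: [-15.4, -0.5, 13.5]
grip_width: 0.0003
```

```bash
python3 - <<'E'
from h import *
im=get_image("scene");cv2.imwrite("pics/s12f.png",im);crop(im,"pics/s12.png",335,110,445,230,5)
im=get_image("top");cv2.imwrite("pics/t12f.png",im);crop(im,"pics/t12.png",240,110,340,220,5)
go([.50,.020,.130],89.1)
E
```

```text
t 14.45 pos [0.5127 0.0208 0.1291] axes x [-0.016  0.    -1.   ] y [-1.     0.016  0.016] z [ 0.016  1.    -0.   ] zyaw 89.09 q [-0.094  0.249  1.744 -0.002  1.164 -1.648] F [-14.94  -1.4   12.27] w 0.0004
delta cm [-0.07  1.27 -0.1 ]
turn -0.01 alt 179.99
```

View pics/s12.png

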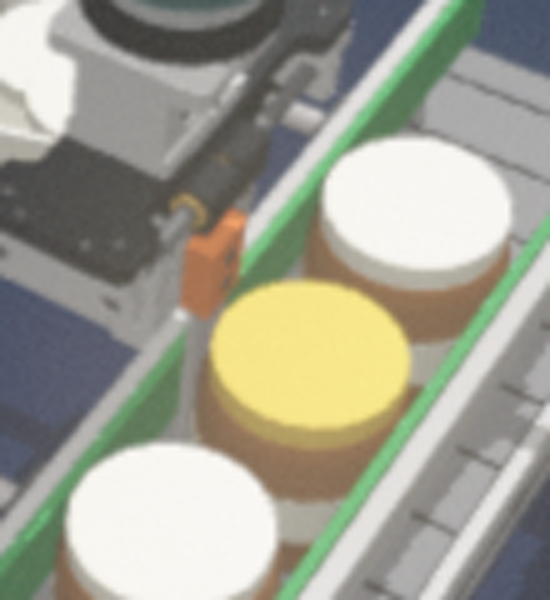

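View pics/t12.png

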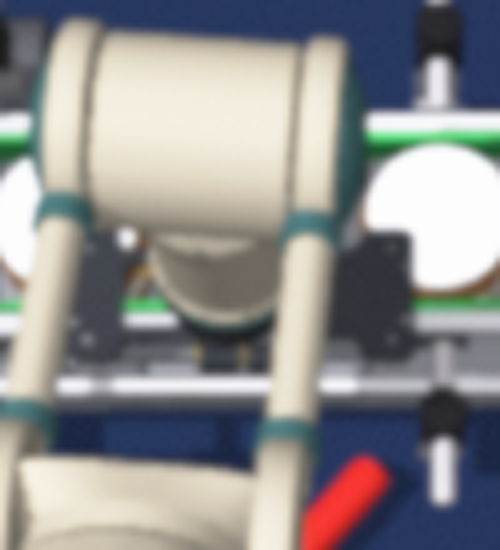

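>>> move_arm(plan=[0, -0.05, 0, 0, -1, 0, -0.1, 0, 0, -1, 0, -0.15, 0, 0, -1, 0, -0.15, 0, 0, -1])

```text
time_s: 14.78
ee_pos: [0.5127, 0.0208, 0.1291]
eef_rot: [0.499, -0.491, 0.509, 0.501]
wrist_force: [-17.4, -0.5, 15.5]
grip_width: 0.0003
```

>>> move_arm(plan=[0, 0, 0, 0, -1, 0, 0, 0, 0, -1])

```text
time_s: 14.95
ee_pos: [0.5126, 0.0208, 0.1291]
eef_rot: [0.499, -0.491, 0.509, 0.501]
wrist_force: [-18.4, -0.1, 16.3]
grip_width: 0.0008
```

>>> move_arm(plan=[0, 0.3, 0, 0, -1, 0, 0.6, 0, 0, -1, 0, 0.9, 0, 0, -1, 0, 1.4, 0, 0, -1, 0, 2.2, 0, 0, -1])

```text
time_s: 15.37
ee_pos: [0.5013, 0.0208, 0.1294]
eef_rot: [0.505, -0.496, 0.504, 0.495]
wrist_force: [-0.6, 0.7, -0.3]
grip_width: 0.0005
```

>>> move_arm(plan=[0, 1.5, 0, 0, -1, 0, 3, 0, 0, -1, 0, 3, 0, 0, -1])

```text
time_s: 15.62
ee_pos: [0.4672, 0.0217, 0.129]
eef_rot: [0.504, -0.495, 0.505, 0.497]
wrist_force: [0.1, 0.4, 0.0]
grip_width: 0.0007
```

```bash
python3 - <<'E'
from h import *
im=get_image("scene");cv2.imwrite("pics/s13f.png",im);crop(im,"pics/s13.png",335,110,445,230,5)
go([.54,.020,.28],89.1)
E
```

```text
t 15.67 pos [0.4693 0.0215 0.1294] axes x [ 0.  0. -1.] y [-1.     0.017 -0.   ] z [0.017 1.    0.   ] zyaw 89.04 q [-0.103  0.177  1.842  0.     1.122 -1.657] F [-0.42 -0.37  0.3 ] w 0.0004
delta cm [-15.06  -7.08  -0.03]
turn -0.06 alt 179.94
```

View pics/s13.png

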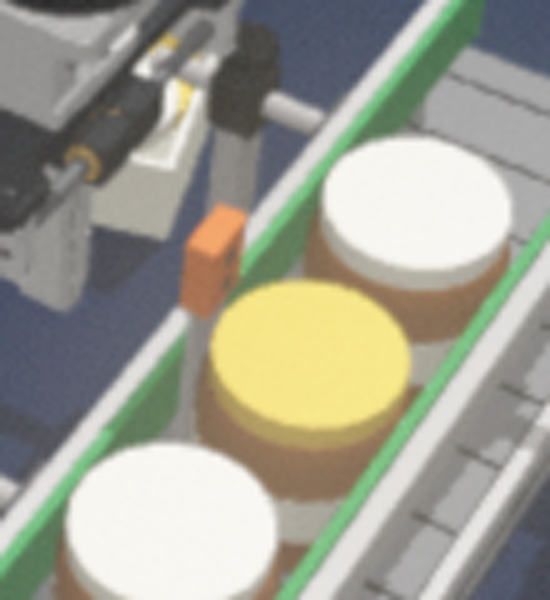

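```bash
python3 - <<'E'
from h import *
im=cv2.imread("pics/s13f.png");crop(im,"pics/s13b.png",365,145,390,180,16)
im=get_image("top");cv2.imwrite("pics/t13f.png",im);crop(im,"pics/t13.png",240,110,340,220,5)
E
```

```text
(no output)
```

View pics/s13b.png

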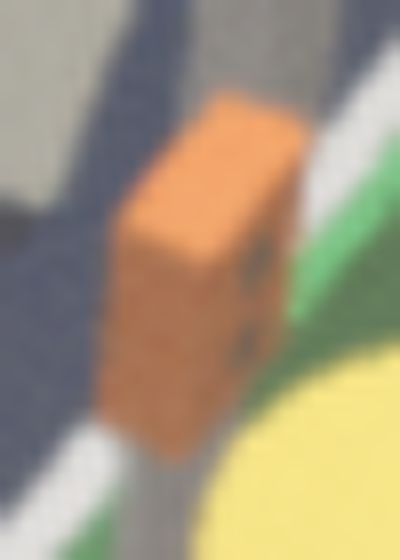

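View pics/t13.png

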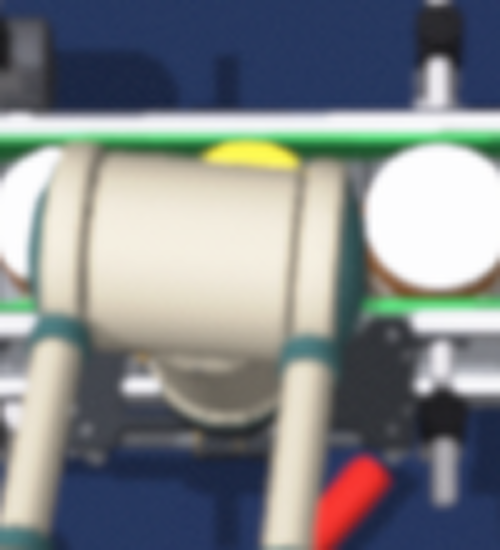

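```bash
python3 - <<'E'
from h import *
c=lambda a,b:(a/16+365,b/16+145)
P=np.array([ray("scene",c(*p),.212) for p in ((112,222),(232,95),(310,135),(208,262))]);print(P.round(4),P.mean(0))
B=np.array([ray("scene",c(*p),.174) for p in ((98,415),(175,460))]);print(B.round(4))
E
```

```text
[[0.536  0.0052 0.212 ]
 [0.5377 0.0323 0.212 ]
 [0.5492 0.0313 0.212 ]
 [0.5491 0.0055 0.212 ]] [0.54298807 0.01857235 0.212     ]
[[0.5351 0.0086 0.174 ]
 [0.547  0.007  0.174 ]]
```

>>> move_arm(plan=[-4, 0, 0, 0, 0.3, -8, 0, 0, 0, 0.3, -12, 0, 0, 0, 0.3, -13, -3, -0.1, 0, 0.3, -13, -7, -0.2, 0, 0.3])

```text
time_s: 16.13
ee_pos: [0.5426, 0.0182, 0.2653]
eef_rot: [0.507, -0.499, 0.502, 0.493]
wrist_force: [0.3, -0.4, 1.2]
grip_width: 0.0305
```

>>> move_arm(plan=[0, 0, 0, 0, 0.3, 0, 0, 0, 0, 0.3, 0, 0, 0, 0, 0.3, 0, 0, 0, 0, 0.3])

```text
time_s: 16.47
ee_pos: [0.5393, 0.0184, 0.2588]
eef_rot: [0.504, -0.495, 0.504, 0.496]
wrist_force: [0.5, -0.4, 0.7]
grip_width: 0.0568
```

```bash
python3 - <<'E'
from h import *
im=get_image("scene");crop(im,"pics/s14.png",335,80,425,210,4.5)
go([.539,.019,.1728],89.1)
E
```

```text
t 16.52 pos [0.5392 0.0184 0.259 ] axes x [-0.001  0.    -1.   ] y [-1.     0.017  0.001] z [0.017 1.    0.   ] zyaw 89.05 q [-0.095  0.197  1.481  0.     1.465 -1.649] F [0.81 0.45 0.99] w 0.06
delta cm [8.62 0.01 0.06]
turn -0.05 alt 179.95
```

View pics/s14.png

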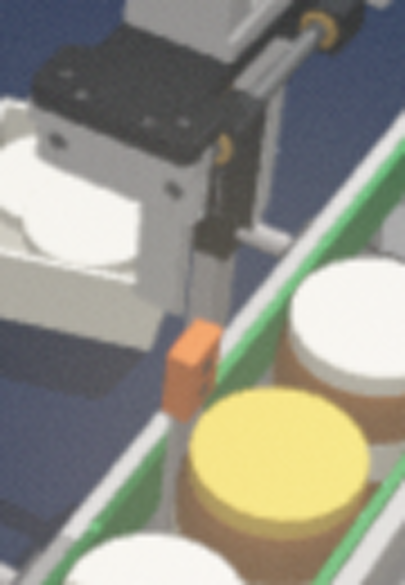

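>>> move_arm(plan=[2, 0, 0.05, 0, 0.3, 4, 0, 0.05, 0, 0.3, 6, 0, 0.05, 0, 0.3, 8, 0, 0.05, 0, 0.3, 8.5, 0, 0.05, 0, 0.3])

```text
time_s: 16.93
ee_pos: [0.5371, 0.0191, 0.1716]
eef_rot: [0.503, -0.494, 0.505, 0.497]
wrist_force: [-1.1, 0.3, 0.5]
grip_width: 0.0608
```

>>> move_arm(plan=[0, 0, 0, 0, 0.3, 0, 0, 0, 0, 0.3, 0, 0, 0, 0, 0.3])

```text
time_s: 17.18
ee_pos: [0.5409, 0.0187, 0.1758]
eef_rot: [0.505, -0.497, 0.503, 0.495]
wrist_force: [0.3, -0.0, -0.2]
grip_width: 0.0612
```

```bash
python3 - <<'E'
from h import *
im=get_image("scene");crop(im,"pics/s15.png",345,110,415,200,6)
go([.539,.019,.1728],89.1)
E
```

```text
t 17.23 pos [0.541  0.0187 0.1758] axes x [ 0.003 -0.    -1.   ] y [-1.     0.017 -0.003] z [ 0.017  1.    -0.   ] zyaw 89.05 q [-0.094  0.242  1.628  0.     1.268 -1.648] F [-0.66 -1.07  0.85] w 0.0607
delta cm [0.3  0.2  0.03]
turn -0.05 alt 179.95
```

View pics/s15.png

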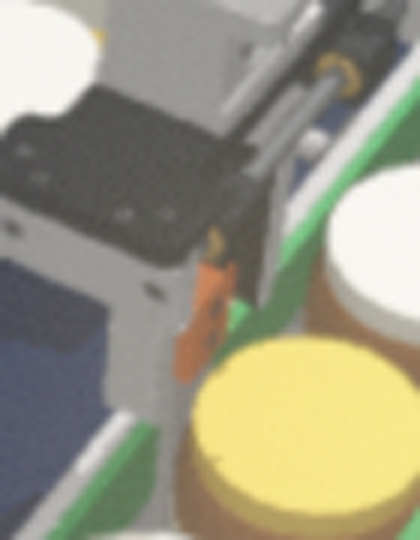

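>>> move_arm(plan=[0.2, 0.15, 0.03, 0, 0.3, 0.2, 0.15, 0.03, 0, 0.3, 0.2, 0.15, 0.03, 0, -1, 0.2, 0.15, 0.03, 0, -1, 0.2, 0.15, 0.03, 0, -1], squeeze=45)

```text
time_s: 17.65
ee_pos: [0.5387, 0.0191, 0.1724]
eef_rot: [0.504, -0.496, 0.504, 0.496]
wrist_force: [-0.1, -0.0, 0.2]
grip_width: 0.0445
```

>>> move_arm(plan=[0, 0, 0, 0, -1, 0, 0, 0, 0, -1, 0, 0, 0, 0, -1, 0, 0, 0, 0, -1, 0, 0, 0, 0, -1])

```text
time_s: 18.07
ee_pos: [0.5386, 0.0199, 0.1723]
eef_rot: [0.505, -0.495, 0.504, 0.496]
wrist_force: [-0.3, 2.6, 1.2]
grip_width: 0.0277
```

>>> move_arm(plan=[-0.2, 0, 0.05, 0, -1, -0.4, 0, 0.05, 0, -1, -0.6, 0, 0.05, 0, -1, -0.8, 0, 0.05, 0, -1, -1, 0, 0.05, 0, -1])

```text
time_s: 18.48
ee_pos: [0.5386, 0.0192, 0.1822]
eef_rot: [0.504, -0.496, 0.504, 0.496]
wrist_force: [0.9, -0.4, -4.7]
grip_width: 0.0278
```

>>> move_arm(plan=[-0.2, 0, 0, 0, -1, -0.4, 0, 0, 0, -1, -0.6, 0, 0, 0, -1, -0.8, 0, 0, 0, -1, -1, 0, 0, 0, -1])

```text
time_s: 18.9
ee_pos: [0.5386, 0.0196, 0.1924]
eef_rot: [0.504, -0.496, 0.504, 0.496]
wrist_force: [1.8, 0.4, -5.7]
grip_width: 0.0277
```

>>> move_arm(plan=[-0.2, 0, 0, 0, -1, -0.4, 0, 0, 0, -1, -0.6, 0, 0, 0, -1, -0.8, 0, 0, 0, -1, -1, 0, 0, 0, -1])

```text
time_s: 19.32
ee_pos: [0.5386, 0.0196, 0.2025]
eef_rot: [0.504, -0.496, 0.504, 0.496]
wrist_force: [0.9, 0.2, -5.8]
grip_width: 0.0277
```

>>> move_arm(plan=[-0.5, 0, 0, 0, -1, -1, 0, 0, 0, -1, -1.5, 0, 0, 0, -1, -2, 0, 0, 0, -1, -2.5, 0, 0, 0, -1])

```text
time_s: 19.73
ee_pos: [0.5386, 0.0196, 0.2282]
eef_rot: [0.504, -0.496, 0.504, 0.496]
wrist_force: [1.1, -0.4, -2.8]
grip_width: 0.0278
```

>>> move_arm(plan=[-0.5, 0, 0, 0, -1, -1, 0, 0, 0, -1, -1.5, 0, 0, 0, -1, -2, 0, 0, 0, -1, -2.5, 0, 0, 0, -1])

```text
time_s: 20.15
ee_pos: [0.5386, 0.0196, 0.2529]
eef_rot: [0.504, -0.496, 0.504, 0.496]
wrist_force: [0.3, 0.2, 0.4]
grip_width: 0.0276
```

>>> move_arm(plan=[-1, 0, 0, 0, -1, -2, 0, 0, 0, -1, -3, 0, 0, 0, -1, -4, 0, 0, 0, -1, -5, 0, 0, 0, -1])

```text
time_s: 20.57
ee_pos: [0.5386, 0.0196, 0.3036]
eef_rot: [0.504, -0.496, 0.504, 0.496]
wrist_force: [0.7, -0.3, -1.4]
grip_width: 0.0277
```

```bash
python3 - <<'E'
from h import *
im=get_image("scene");cv2.imwrite("pics/s16f.png",im);crop(im,"pics/s16.png",300,60,450,250,3.1)
go([.369,-.29,.30],89.9)
E
```

```text
t 20.62 pos [0.5397 0.0195 0.3057] axes x [ 0.005 -0.    -1.   ] y [-1.     0.017 -0.005] z [ 0.017  1.    -0.   ] zyaw 89.05 q [-0.093  0.18   1.391  0.     1.566 -1.647] F [0.99 0.32 0.27] w 0.0282
delta cm [  0.5   16.56 -31.23]
turn -0.85 alt 179.15
```

View pics/s16.png

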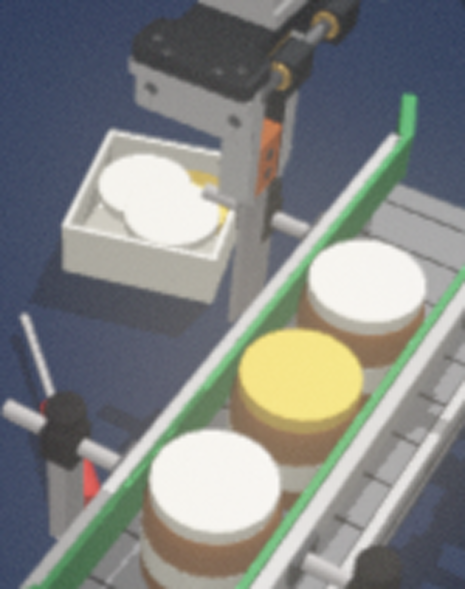

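>>> move_arm(plan=[0, 2, -3.5, -0.85, -1, 0, 4, -7, -0.85, -1, 0, 6, -10.5, -0.85, -1, 0, 8, -14, -0.85, -1, 0, 10, -17.5, -0.85, -1])

```text
time_s: 21.03
ee_pos: [0.4345, -0.1548, 0.3026]
eef_rot: [0.5, -0.5, 0.5, 0.5]
wrist_force: [0.8, -1.1, -0.9]
grip_width: 0.0274
```

>>> move_arm(plan=[0, 2, -3.5, 0, -1, 0, 4, -7, 0, -1, 0, 6, -10.5, 0, -1, 0, 6.7, -12.5, 0, -1, 0, 6.7, -13.4, 0, -1])

```text
time_s: 21.45
ee_pos: [0.3667, -0.2904, 0.3025]
eef_rot: [0.501, -0.499, 0.502, 0.498]
wrist_force: [1.5, 0.9, -0.8]
grip_width: 0.0277
```

>>> move_arm(plan=[2, 0, 0, 0, -1, 5, 0, 0, 0, -1, 8, 0, 0, 0, -1, 11, 0, 0, 0, -1, 12, 0, 0, 0, -1])

```text
time_s: 21.87
ee_pos: [0.3671, -0.2847, 0.1786]
eef_rot: [0.501, -0.497, 0.5, 0.502]
wrist_force: [-0.0, 0.2, -1.7]
grip_width: 0.0274
```

>>> move_arm(plan=[0, 0, 0, 0, -1, 0, 0, 0, 0, -1, 0, 0, 0, 0, -1, 0, 0, 0, 0, -1])

```text
time_s: 22.2
ee_pos: [0.3697, -0.2885, 0.1842]
eef_rot: [-0.5, 0.501, -0.5, -0.498]
wrist_force: [0.4, 0.8, -0.3]
grip_width: 0.0277
```

```bash
python3 - <<'E'
from h import *
im=get_image("scene");cv2.imwrite("pics/s17f.png",im);crop(im,"pics/s17.png",180,200,260,300,7)
go([.3693,-.2895,.175],89.95)
E
```

```text
t 22.25 pos [ 0.3695 -0.2884  0.184 ] axes x [ 0.003 -0.002 -1.   ] y [-1.     0.002 -0.003] z [ 0.002  1.    -0.002] zyaw 89.91 q [-0.812  0.128  1.756  0.     1.254 -2.381] F [-0.8   0.01 -1.19] w 0.0277
delta cm [ 0.9   0.03 -0.1 ]
turn -0.04 alt 179.96
```

View pics/s17.png

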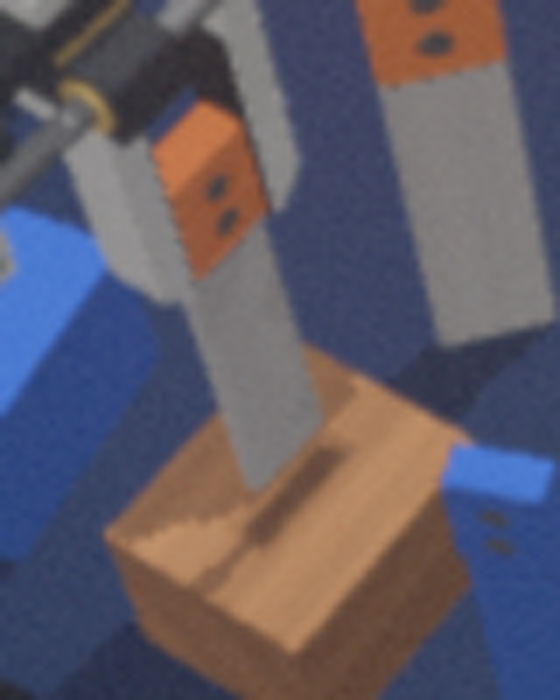

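```bash
python3 - <<'E'
from h import *
c=lambda a,b:(a/7+180,b/7+200)
a=np.array([ray("scene",c(*p),.0817) for p in((255,492),(322,415))]);print("tip front",a.round(4),"centre",(a.mean(0)-[.002,0,0]).round(4))
for p in((110,533),(295,653),(470,440)): print("block",ray("scene",c(*p),.06).round(4))
im=cv2.imread("pics/s4.png");im=im[500:630,180:320];cv2.imwrite("pics/s4b.png",cv2.resize(im,None,fx=4,fy=4,interpolation=cv2.INTER_CUBIC))
E
```

```text
tip front [[ 0.3748 -0.3031  0.0817]
 [ 0.3741 -0.2738  0.0817]] centre [ 0.3724 -0.2885  0.0817]
block [ 0.3372 -0.3275  0.06  ]
block [ 0.4059 -0.3282  0.06  ]
block [ 0.4035 -0.2486  0.06  ]
```

View pics/s4b.png

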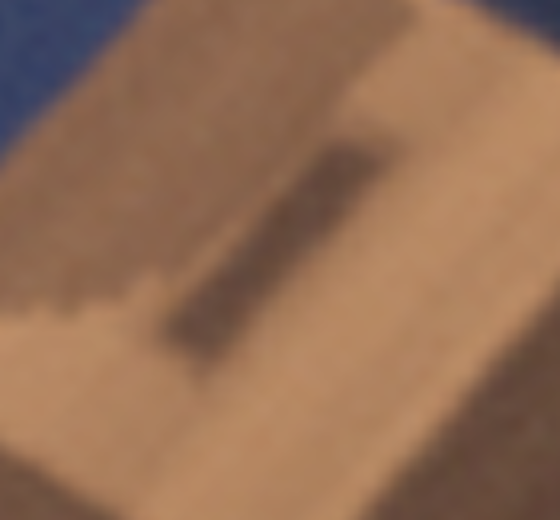

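>>> move_arm(plan=[0.5, 0, -0.1, 0, -1, 1, 0, -0.1, 0, -1, 1.5, 0, -0.1, 0, -1, 2, 0, -0.1, 0, -1, 2.5, 0, -0.1, 0, -1])

```text
time_s: 22.67
ee_pos: [0.3683, -0.2885, 0.1565]
eef_rot: [0.501, -0.499, 0.5, 0.5]
wrist_force: [-0.1, 0.7, -1.0]
grip_width: 0.0276
```

>>> move_arm(plan=[0, 0, 0, 0, -1, 0.3, 0, 0, 0, -1, 0.6, 0, 0, 0, -1, 0.9, 0, 0, 0, -1, 1.2, 0, 0, 0, -1])

```text
time_s: 23.08
ee_pos: [0.3685, -0.2887, 0.145]
eef_rot: [0.5, -0.5, 0.5, 0.5]
wrist_force: [-0.2, -0.1, -1.2]
grip_width: 0.0276
```

```bash
python3 - <<'E'
from h import *
im=get_image("scene");cv2.imwrite("pics/s18f.png",im);crop(im,"pics/s18.png",180,200,260,300,7)
go([.3693,-.2895,.1123],89.95)
E
```

```text
t 23.13 pos [ 0.3682 -0.2883  0.1445] axes x [-0.001  0.001 -1.   ] y [-1.     0.002  0.001] z [0.002 1.    0.001] zyaw 89.9 q [-0.813  0.161  1.821  0.     1.161 -2.382] F [-0.04 -0.51 -0.78] w 0.0278
delta cm [ 3.22 -0.11 -0.12]
turn -0.05 alt 179.95
```

View pics/s18.png

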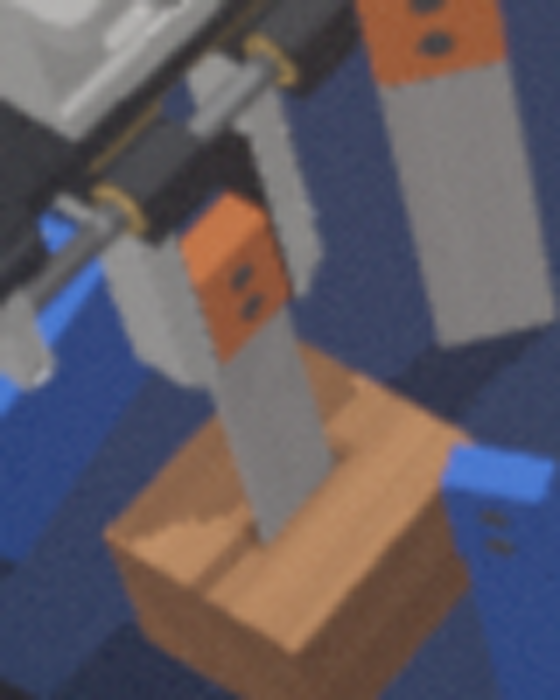

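>>> move_arm(plan=[0.6, 0, 0, 0, -1, 1.2, 0, 0, 0, -1, 1.8, 0, 0, 0, -1, 2.4, 0, 0, 0, -1, 2.7, 0, 0, 0, -1])

```text
time_s: 23.55
ee_pos: [0.368, -0.2881, 0.1171]
eef_rot: [0.5, -0.499, 0.5, 0.5]
wrist_force: [0.5, 0.2, -1.5]
grip_width: 0.0278
```

>>> move_arm(plan=[0.1, 0, 0, 0, -1, 0.2, 0, 0, 0, -1, 0.3, 0, 0, 0, -1, 0.3, 0, 0, 0, -1])

```text
time_s: 23.88
ee_pos: [0.3686, -0.2887, 0.1153]
eef_rot: [0.5, -0.5, 0.5, 0.499]
wrist_force: [0.2, -0.3, -1.2]
grip_width: 0.0276
```

>>> move_arm(plan=[0.1, 0, 0, 0, -1, 0.2, 0, 0, 0, -1, 0.2, 0, 0, 0, -1, 0.2, 0, 0, 0, -1])

```text
time_s: 24.22
ee_pos: [0.3685, -0.2886, 0.1133]
eef_rot: [0.5, -0.5, 0.5, 0.5]
wrist_force: [0.2, 0.7, -1.1]
grip_width: 0.0275
```

>>> move_arm(plan=[0.1, 0, 0, 0, -1, 0.15, 0, 0, 0, -1, 0.15, 0, 0, 0, -1, 0.15, 0, 0, 0, -1])

```text
time_s: 24.55
ee_pos: [0.3687, -0.2888, 0.1123]
eef_rot: [0.5, -0.5, 0.5, 0.499]
wrist_force: [-0.2, 0.5, 5.5]
grip_width: 0.0276
```

>>> move_arm(plan=[-0.05, 0, 0, 0, -0.2, -0.05, 0, 0, 0, 0, -0.05, 0, 0, 0, 0.1, -0.05, 0, 0, 0, 0.3, -0.05, 0, 0, 0, 0.3])

```text
time_s: 24.97
ee_pos: [0.3684, -0.2885, 0.112]
eef_rot: [0.5, -0.499, 0.5, 0.5]
wrist_force: [-0.8, 0.2, 0.6]
grip_width: 0.0577
```

>>> move_arm(plan=[-1, 0, 0, 0, 0.3, -2.5, 0, 0, 0, 0.3, -5, 0, 0, 0, 0.3, -8, 0, 0, 0, 0.3, -12, 0, 0, 0, 0.3])

```text
time_s: 25.38
ee_pos: [0.3672, -0.2873, 0.2314]
eef_rot: [0.501, -0.498, 0.5, 0.501]
wrist_force: [-0.0, -1.4, -0.3]
grip_width: 0.061
```

>>> move_arm(plan=[-2, 3, 0, 0, 0.3, -2, 6, 0, 0, 0.3, -2, 8, 0, 0, 0.3, -2, 8, 0, 0, 0.3, -2, 8, 0, 0, 0.3])

```text
time_s: 25.8
ee_pos: [0.2883, -0.2885, 0.2524]
eef_rot: [0.501, -0.499, 0.501, 0.499]
wrist_force: [-0.1, -0.2, -0.4]
grip_width: 0.0612
```

```bash
python3 - <<'E'
from h import *
im=get_image("scene");cv2.imwrite("pics/s19f.png",im);crop(im,"pics/s19.png",190,230,255,305,8)
t=get_image("top");cv2.imwrite("pics/t19f.png",t)
go([.3,-.29,.25],90)
E
```

```text
t 25.9 pos [ 0.2892 -0.2886  0.2521] axes x [ 0.001  0.    -1.   ] y [-1.     0.002 -0.001] z [0.002 1.    0.   ] zyaw 89.89 q [-9.560e-01 -7.000e-03  1.731e+00  1.000e-03  1.417e+00 -2.525e+00] F [-0.4  -0.71 -1.38] w 0.0611
delta cm [ 0.21 -1.08 -0.13]
turn -0.11 alt 179.89
```

View pics/s19.png

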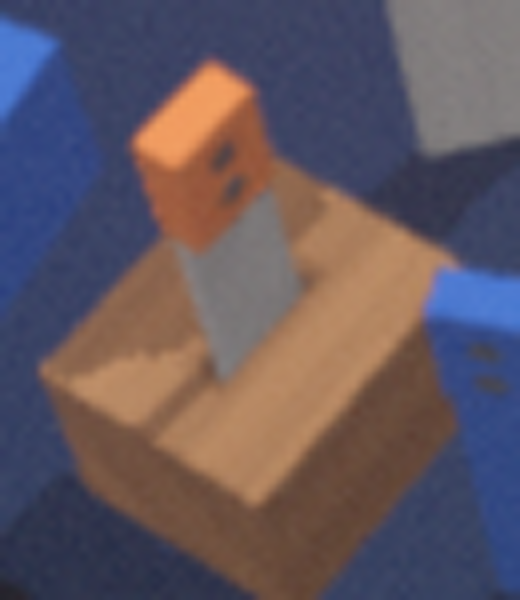

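View pics/s19f.png

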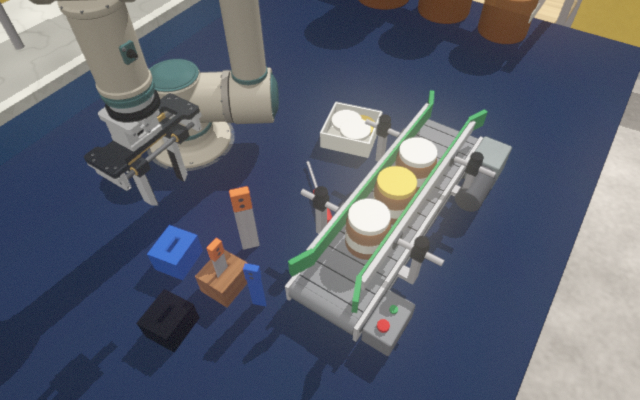

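View pics/t19f.png

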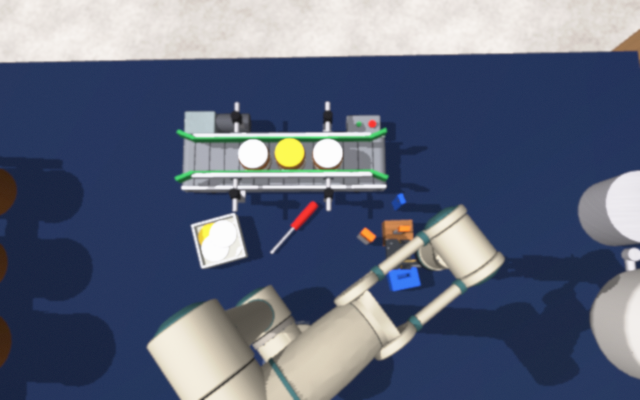

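```bash
python3 -c "
from cell import *
print(close_job())"
```

```text
the job is handed in; nothing more can be done
None
```

The rail is set by feel on the blade and jar, the blade is back in its block, and the job is handed in after about 26 s. No verdict was reported.

- **Placing the blade:** I took the small orange-handled blade from the wooden block and stood it on the belt between the front rail and the yellow-lidded jar, then let go.
- **Setting the rail:** I slid the rail in about 9.5 mm with shut fingers. The push force was about 6 N for the rail alone and about 11 N once the jar moved with it. It then stopped at a fixed position while the force rose to 18 N, so rail, blade, jar and back rail were nipped.
- **Drawing the blade:** It came out upwards with about 4.5 N of drag above its own weight. It went back into the slot without resistance and touched the floor at the same hand height as at pick-up, within 0.5 mm.
- **Last checks:** The pictures show the blade standing in its block as at the start. The jars are upright, the other things look unmoved, and the open gripper is clear of everything.
- **What disagreed or is unproven:**
  - The scene camera read about 3 mm too far in x compared with the measured fingers, so I placed the blade by relative views and by contact.
  - While pushing, the wrist also felt up to 16 N upwards, which I took to be friction of the fingers on the rail.
  - The final lane width was judged only by the hard stop and the drag; I did not measure it with the cameras.

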